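Clip the drying cartridge into its sloping holder and lock it

ROBOT

A 7-joint arm with a two-finger parallel gripper is mounted at the origin on a cart in front of the work surface, level with it; the furniture and walls round the work are solid. World frame = base frame: x ahead of the robot, y to its left, z up, the work surface at z = 0. Lengths are in m, angles in rad, forces in N, time in s.
With the tool pointing down it reaches from about 0.35 to 0.9 m from the base axis. Payload 8.1 kg.
Tool frame: the origin (TCP) lies midway between the tips of the shut fingers; the grasp point (between the pads) lies 19 mm behind it; z points along the fingers, y is the line along which they close (so a half turn about z gives the same grasp; the last joint's range is limited). The gripper opens to 92 mm and grips with 3 to 60 N. Pads are 19 mm wide; open, the fingers measure 130 mm over their backs; the gripper's body (75 mm by 190 mm) begins 47 mm behind the grasp point.
Start: joints at [-1.377, 0.434, 0.025, 1.573, -0.012, 1.134, -0.075], TCP at [0.183, 0.598, 0.188] pointing down, gripper open.
Joint ranges: [-2.62, 2.62], [-0.44, 2.09], [-1.27, 1.32], [0.08, 2.57], [-1.32, 4.46], [0.12, 2], [-2.74, 2.74]. Speed limits (rad/s): [2.22, 2.22, 3.01, 3.01, 3.14, 3.14, 3.14].

INTERFACE

Orientations are given as a rotation vector (axis times angle).
In Python, from cell import observe, get_image, camera_model, sign_off, recognise, silhouettes gives the robot as it stands.
- The arm moves only by the tool apply_moves, never from a script. Its argument "motion" is a list of rows, each an object of numbers: "x", "y", "z": the shift along the world's x, y, z in cm; "yaw": the turn about the world's z in degrees; "hand": the opening, from -1 (shut) to 1 (fully open), so that 0 is half open. In form: [{"x": .., "y": .., "z": .., "yaw": .., "hand": ..}, ...]. A call has 1 to 10 rows; each row is the pose to reach, as a shift and turn from the pose commanded when the call began; what a row does not reach only later rows make up. A row lasts 1/8 s, in which the tool goes at most 62.5 mm and 10.7 degrees, less where a joint would pass 70% of its speed; a pose out of reach is approached as far as the arm can. A call with a gripper value outside its range is refused whole. The fingers move at their own pace and stop on an object; "newtons" is the grip in N (left out, the last holds). Time passes only in rows, so rows that repeat a pose let the fingers close. It gives the time, the measured TCP pose, the force, the opening and the grip force at its end, in the units of the state.
- observe(): the state, without advancing time (a new reading comes with each control period).
- get_image(name): name is "side" or "top" or "wrist"; returns the picture (384x512x3 uint8, blue, green, red); there is no depth.
- camera_model(name): a dict with "camera_matrix" (3x3 intrinsics, pixels), "T" (4x4, takes a point from camera to world coordinates). Camera axes: x right, y up, looking along -z (the intrinsics and any distortion apply to the point x, -y, -z); pixel columns grow to the right and rows downward; lengths in m; the calibration is good to about 2 mm. A picture is of the moment at which its call begins: read the wrist's pose just before it. camera_model takes no time and is no camera call; for the wrist camera it gives the pose at the moment of the call.
- sign_off(): hands the job in; it is judged then, once.
Trained networks look in the newest picture that a camera, given by its name, has taken for a name from the list of things; names that differ only in an ending like _2 or _b are one class to them, and where a whole thing is asked for, a point or a joint stands for the part that bears it (a point fixed in the world has none). Each returns a list of dicts, best first, with "p" (0 to 1); they miss things now and then, are a little off and sometimes report something else, mostly with a low value. They report only what shows in the picture. A call takes as long as a camera call.
- recognise(query, camera): "rect" ([left, top, right, bottom] in pixels, round what is visible of it).
- silhouettes(query, camera): "mask" (384x512 bool, what is visible of it) and "rect" ([left, top, right, bottom] in pixels, round what is visible of it).
The state is a dict: "clock": time; "joints": joint angles; "dq": joint speeds; "joint_efforts": joint torques, N m; "position": TCP position; "ee_rot": TCP orientation; "force": force on the tool from outside, world axes, zero at the start; "ft_torque": the same for the moment, N m; "width": opening from 0.0 (shut) to 1.0 (fully open); "gripper_force": force on a finger pad.
Only numpy, scipy, OpenCV 4.12 (cv2) and the standard library are available. Lean on these libraries where they do the work, as an engineer would, in place of code of your own. Each camera call takes 0.05 s, during which the arm holds its last target. There are 200 camera calls.

TASK

Fit the long drying cartridge into the holder: press it square into the two spring clips on the sloping panel until both snap and it sits fully home on its saddles, either end to the left. Then swing the keeper arm fully across the cartridge's end cap and let go. Leave the short cartridge, the bottle and the tape roll where they are.

Things in the scene. Friction and masses are not known exactly. Their poses are not given: they have to be found in the camera images.
- long_cartridge_center (a point): Long drying cartridge: white barrel, diameter 36 mm, bare for 116 mm between grey hexagonal end caps (44 mm across flats, 51 over corners, 17 long), a 9 x 12 mm hose nipple on each. 150 mm long over the caps, 174 over the nipples. About 0.14 kg. Point: centre, on the axis, 22 mm above the worktop as it lies on its caps. Its y axis runs along the cartridge. Either end round is alike.
- short_cartridge_center (a point): Short cartridge of the same make (barrel 36 mm, caps 44 mm across flats, 96 mm long over the caps, 120 mm over the nipples), lying on the worktop; not wanted, leave it. Point at its centre; y along its axis.
- clip_panel: White sloping panel, 185 x 180 mm, fixed on a grey stand, facing the robot and up, 35 degrees from level. Origin on its surface midway between the two clips; x up the slope (away from the robot), y along the clips (left), z square out of the panel. Seated, the cartridge lies along y with its centre at (0, 0, 32 mm) in this frame; caps outside the clips, about 6 mm end play each way.
- clip_right (a point): Right steel spring clip (panel y = -46 mm), 12 mm wide along y, one jaw up-slope, one down-slope. Point: where the seated cartridge's axis passes. Push along panel -z only: flared mouth 54 mm wide, jaw tips 58 mm above the panel; throat 26 mm wide, 45 mm above it. Jaws spread from axis height about 58 mm; 8 to 15 N for both clips; snaps in below about 42 mm, home at 32 mm.
- clip_left (a point): Left spring clip (panel y = +46 mm), same as the right one. The panel between the two clips is bare and there are 80 mm of free space between them along y for the fingers.
- guard_top (a point): Middle of the top edge of the aluminium splash guard: a plate 150 mm wide, standing 125 mm square out of the panel at panel x = 125 mm, up-slope of the clips. A gripper pointing straight down over the clips hits it; come in square to the panel.
- keeper (a joint): Keeper: flat steel arm, swings parallel to the panel, underside 62 mm above it. 0 = parked, arm along panel +y, clear of the cartridge; grows as it swings counter-clockwise (seen facing the panel) towards panel -x; at 1.57 it lies across the left cap (stop 1.60). Starts at 0 to 0.3. About 1 N at the post moves it; stays where left. Passes 4 to 8 mm over the cap of a fully seated cartridge only.
- keeper_pivot (a point): Pivot axis of the keeper, at panel x = 42, y = 66 mm, at the height of the arm's underside (62 mm above the panel); the axis is square to the panel.
- keeper_post (a point): Round black grip post on the keeper, 14 mm in diameter, 64 mm from the pivot axis, reaching from 66 to 106 mm above the panel, square to it. Point on its axis 88 mm above the panel; it moves with the arm. It may be pinched or pushed.
- bottle_middle (a point): White sample bottle, 48 mm in diameter, 112 mm high, standing among the parts; leave it. Point half-way up.
- tape_middle (a point): Roll of tape, 68 mm across, 19 mm high, lying flat; leave it. Point at its centre.

How it is judged:
By the outcome, as a careful person would: the job done as asked, in the order asked, and still so for the second after the job is handed in, with the robot touching nothing.
It also fails if it takes over 58 s, if anything falls off the work surface, if the arm or the gripper's body presses on something with over 40 N, if the wrist force passes 120 N, or if a joint passes its speed limit or range.

## Working session

There is one attempt and no reset: what is moved stays moved. The work goes in short steps, Python scripts to look and compute and a tool call to move; the robot and the scene stay as the last step left them, time stands still between calls to the robot, and variables do not carry over. Pictures are saved under pics/ and viewed, at most 10 in all, crops included, and the job is handed in when it is done.

Besides the shell and the picture viewer there is one more tool, called after "Request:" as name([rows], argument=value, ...), one row to a line, values as JSON. apply_moves: Moves the arm, as the interface text tells. Its arguments: {"type":"object","properties":{"motion":{"type":"array","items":{"type":"object","properties":{"x":{"type":"number"},"y":{"type":"number"},"z":{"type":"number"},"yaw":{"type":"number"},"hand":{"type":"number"}}}},"newtons":{"type":"number"}},"required":["motion"]}

```bash
mkdir -p pics; ls; cat > h.py <<'E'
import numpy as np,cv2
from cell import *
def cams(n):
    m=camera_model(n);return np.array(m["camera_matrix"]),np.array(m["T"]),m
def proj(n,P):
    K,T,_=cams(n);P=np.atleast_2d(P);q=(P-T[:3,3])@T[:3,:3];q=q*[1,-1,-1];u=q@K.T;return u[:,:2]/u[:,2:]
def ray(n,uv):
    K,T,_=cams(n);d=np.linalg.inv(K)@[uv[0],uv[1],1];return T[:3,3],T[:3,:3]@(d*[1,-1,-1])
def onz(n,uv,z):
    o,d=ray(n,uv);return o+d*(z-o[2])/d[2]
E
python3 - <<'E'
from h import *
s=observe();print({k:np.round(v,3) for k,v in s.items()})
ims=[]
for n in("top","side"):
    im=get_image(n);cv2.imwrite(f"pics/{n}0.png",im)
    K,T,m=cams(n);print(n,[k for k in m],K.round(1).tolist(),T.round(3).tolist())
    for q in("long_cartridge_center","short_cartridge_center","clip_panel","clip_right","clip_left","guard_top","keeper","keeper_post","bottle_middle","tape_middle"):
        print(q,[(np.round(r["rect"]).tolist(),round(r["p"],2)) for r in recognise(q,n)[:2]])
E
```

```text
pics
{'clock': np.float64(0.0), 'joints': array([-1.377,  0.435,  0.025,  1.574, -0.012,  1.134, -0.075]), 'dq': array([-0.   ,  0.002, -0.002, -0.   , -0.001, -0.001,  0.   ]), 'joint_efforts': array([ 1.0000e-03, -6.6785e+01,  9.8500e-01, -3.1446e+01, -6.1000e-02,
        4.3000e-02,  0.0000e+00]), 'position': array([0.183, 0.597, 0.187]), 'ee_rot': array([-4.650e-01, -3.107e+00,  3.000e-03]), 'force': array([0.06 , 1.313, 0.014]), 'ft_torque': array([ 0.028,  0.051, -0.066]), 'gripper_force': np.float64(0.0), 'width': np.float64(1.004)}
top ['camera_matrix', 'T'] [[483.1, 0.0, 254.4], [0.0, 483.1, 185.7], [0.0, 0.0, 1.0]] [[0.012, 0.985, -0.172, 0.334], [-1.0, 0.014, 0.007, -0.156], [0.009, 0.172, 0.985, 1.25], [0.0, 0.0, 0.0, 1.0]]
long_cartridge_center [([134.0, 220.0, 201.0, 245.0], 0.94)]
short_cartridge_center [([316.0, 216.0, 360.0, 252.0], 0.72)]
clip_panel [([232.0, 101.0, 323.0, 177.0], 0.59)]
clip_right [([229.0, 99.0, 326.0, 180.0], 0.63), ([230.0, 148.0, 265.0, 165.0], 0.41)]
clip_left [([234.0, 98.0, 325.0, 180.0], 0.83), ([318.0, 217.0, 361.0, 250.0], 0.25)]
guard_to
[... 303 characters left out ...]
 191.4], [0.0, 0.0, 1.0]] [[-0.569, -0.457, 0.684, 1.182], [0.822, -0.305, 0.481, 0.27], [-0.011, 0.836, 0.549, 0.692], [0.0, 0.0, 0.0, 1.0]]
long_cartridge_center [([326.0, 233.0, 393.0, 270.0], 0.8)]
short_cartridge_center [([236.0, 193.0, 241.0, 205.0], 0.66)]
clip_panel [([162.0, 173.0, 273.0, 249.0], 0.58)]
clip_right [([164.0, 178.0, 275.0, 248.0], 0.84)]
clip_left [([163.0, 174.0, 273.0, 249.0], 0.89)]
guard_top [([328.0, 233.0, 391.0, 269.0], 0.69), ([160.0, 173.0, 271.0, 250.0], 0.57)]
keeper [([242.0, 205.0, 274.0, 224.0], 0.48)]
keeper_post [([238.0, 207.0, 272.0, 226.0], 0.55)]
bottle_middle [([281.0, 186.0, 296.0, 224.0], 0.86)]
tape_middle [([250.0, 211.0, 271.0, 232.0], 0.58)]
```

```bash
python3 - <<'E'
import cv2,numpy as np
a=cv2.imread("pics/top0.png")[70:290,110:390];b=cv2.imread("pics/side0.png")
cv2.imwrite("pics/t1.png",cv2.resize(a,None,fx=2.8,fy=2.8,interpolation=cv2.INTER_CUBIC)[:600])
cv2.imwrite("pics/s1.png",cv2.resize(b[120:310,120:420],None,fx=2.6,fy=2.6,interpolation=cv2.INTER_CUBIC))
E
```

```text
(no output)
```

View pics/t1.png

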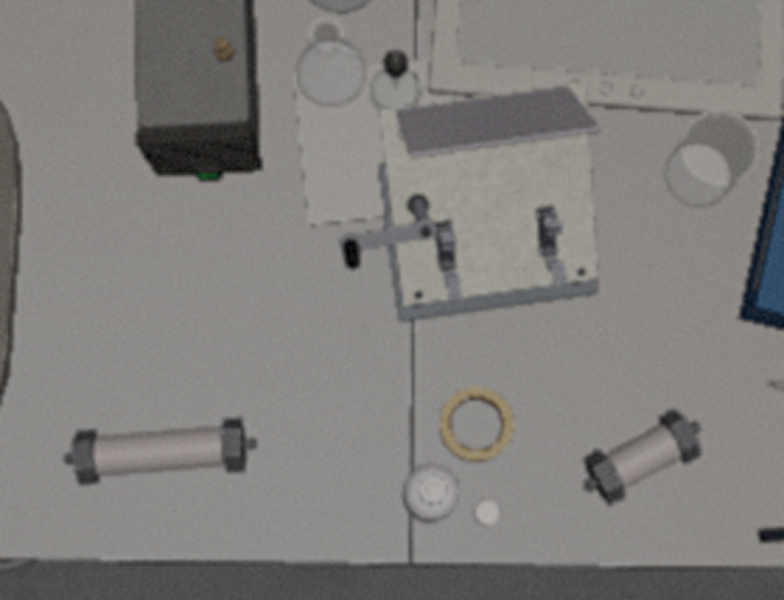

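View pics/s1.png

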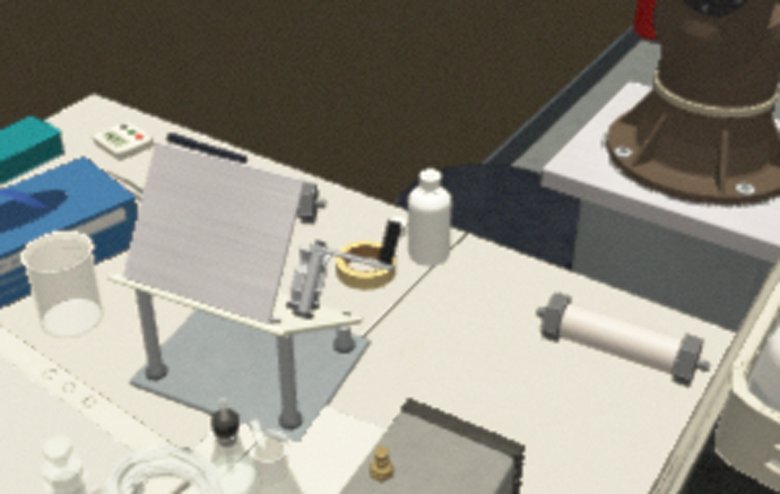

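```bash
cat >> h.py <<'E'
t=np.radians(35)
def Rp(yaw):
    c,s=np.cos(yaw),np.sin(yaw)
    B=np.array([[np.cos(t),0,-np.sin(t)],[0,1,0],[np.sin(t),0,np.cos(t)]])
    return np.array([[c,-s,0],[s,c,0],[0,0,1]])@B
def P2W(v,P): return np.atleast_2d(P)/1000@Rp(v[3]).T+v[:3]
E
python3 - <<'E'
from h import *
from scipy.optimize import least_squares
f=lambda u,v:(110+u/2.8,70+v/2.8); g=lambda u,v:(120+u/2.6,120+v/2.6)
top=[((125,75,125),f(412,153)),((125,-75,125),f(598,127)),((125,75,0),f(398,112)),((125,-75,0),f(570,88)),((42,66,62),f(426,229))]
side=[((125,75,125),g(305,182)),((125,-75,125),g(158,145))]
def res(v):
    r=[]
    for n,L in(("top",top),("side",side)):
        r+=list((proj(n,P2W(v,[l[0] for l in L]))-[l[1] for l in L]).ravel())
    return np.array(r)
s=least_squares(res,[0.5,-0.2,0.1,0.1],loss="soft_l1",x_scale=.1);v=s.x
print(v.round(4),np.degrees(v[3]),res(v).reshape(-1,2).round(1).tolist())
np.save("v.npy",v)
pts=dict(o=(0,0,0),cl=(0,46,32),cr=(0,-46,32),ltu=(27,46,58),ltd=(-27,46,58),rtu=(27,-46,58),rtd=(-27,-46,58),piv=(42,66,62),pb=(42,66,0))
for n,off,sc in(("top",(220,85),8),("side",(160,160),6)):
    im=cv2.imread(f"pics/{n}0.png");im=im[off[1]:off[1]+ 600//sc,off[0]:off[0]+ 800//sc+ (20 if 0 else 0)]
    im=cv2.resize(im,None,fx=sc,fy=sc,interpolation=cv2.INTER_CUBIC)
    def d(P,c,l=""):
        for p in proj(n,P):
            q=tuple(int(round(x)) for x in (p-off+.5)*sc);cv2.circle(im,q,3,c,-1);cv2.putText(im,l,q,0,.4,c,1)
    for k,P in pts.items(): d(P2W(v,P),(0,0,255),k)
    d(P2W(v,[(125,a,b) for a in(-75,75) for b in(0,125)]),(255,0,0))
    for th in(0,.3): d(P2W(v,[(42-64*np.sin(th),66+64*np.cos(th),z) for z in(66,106)]),(0,160,0),str(th))
    cv2.imwrite(f"pics/o_{n}.png",im)
# cartridge
for q in("long_cartridge_center",):
    for n in("top","side"):
        m=silhouettes(q,n)[0];ys,xs=np.nonzero(m["mask"]);W=np.array([onz(n,(x,y),.022) for x,y in zip(xs,ys)])[:,:2]
        c=cv2.minAreaRect(W.astype(np.float32)*1000);print(n,m["p"],W.mean(0),c,len(xs))
E
```

```text
[ 0.6232 -0.2446  0.0662  0.1599] 9.159784744093779 [[-0.7, 1.4], [0.9, 1.1], [-0.7, 0.1], [-0.6, 0.1], [-0.5, -1.1], [-1.6, 0.1], [-2.2, -0.4]]
top 0.97 [0.43009071 0.0572071 ] ((430.1473693847656, 55.576358795166016), (46.300697326660156, 167.45936584472656), 6.223603248596191) 928
side 0.69 [0.42843369 0.06459435] ((425.39434814453125, 60.66688537597656), (77.33649444580078, 174.6856689453125), 3.3287994861602783) 1015
```

View pics/o_top.png

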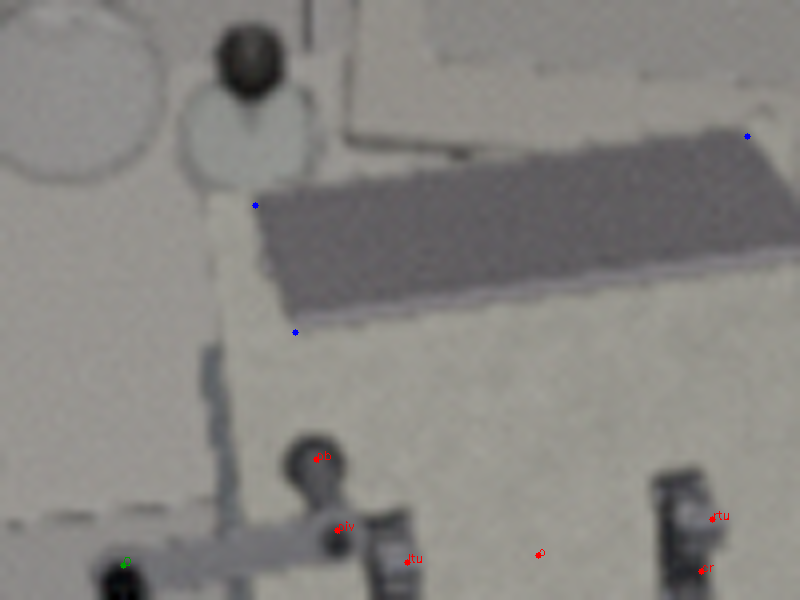

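View pics/o_side.png

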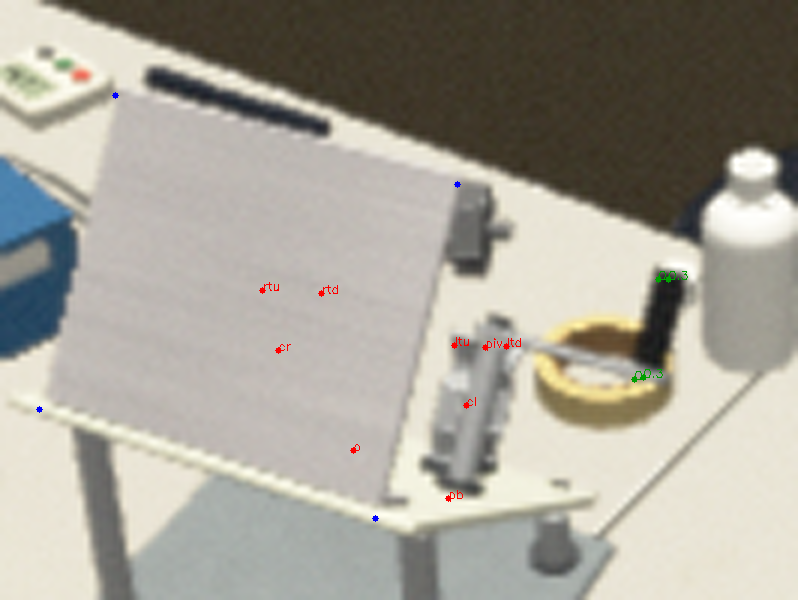

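```bash
python3 - <<'E'
from h import *
from scipy.optimize import least_squares
f=lambda u,v:(220+u/8-.5,85+v/8-.5); g=lambda u,v:(160+u/6-.5,160+v/6-.5)
top=[((125,75,125),f(291,320)),((125,75,0),f(257,194)),((125,-75,0),f(738,130)),((42,66,62),f(337,537)),((42,66,4),f(315,463))]
side=[((125,75,125),g(459,182)),((125,-75,125),g(120,92)),((125,75,0),g(378,503)),((125,-75,0),g(45,402)),((42,66,62),g(496,338)),((42,66,4),g(466,485))]
def res(w):
    r=[];v=w[:4];th=w[4]
    post=[((42-64*np.sin(th),66+64*np.cos(th),z)) for z in(66,106)]
    for n,L,pp in(("top",top,[f(125,570),None]),("side",side,[g(650,365),g(668,268)])):
        r+=list((proj(n,P2W(v,[l[0] for l in L]))-[l[1] for l in L]).ravel())
        for P,p in zip(post,pp):
            if p: r+=list((proj(n,P2W(v,P))[0]-p))
    return np.array(r)
s=least_squares(res,[0.62,-0.24,0.06,0.15,.1],loss="soft_l1",x_scale=.1);w=s.x
print(w.round(4),np.degrees(w[3]),res(w).reshape(-1,2).round(1).tolist())
np.save("v.npy",w)
v=w[:4]
for k,P in dict(seat=(0,0,32),mouth=(0,0,58),cl=(0,46,32),piv=(42,66,62),post=(42-64*np.sin(w[4]),66+64*np.cos(w[4]),88),gl=(125,75,125),gr=(125,-75,125)).items(): print(k,P2W(v,P)[0].round(4))
pts=dict(o=(0,0,0),cl=(0,46,32),cr=(0,-46,32),ltu=(27,46,58),ltd=(-27,46,58),rtu=(27,-46,58),rtd=(-27,-46,58),piv=(42,66,62),pb=(42,66,0),gl=(125,75,125),gr=(125,-75,125))
n,off,sc="top",(228,110),7
im=cv2.resize(cv2.imread("pics/top0.png")[off[1]:off[1]+75,off[0]:off[0]+105],None,fx=sc,fy=sc,interpolation=cv2.INTER_CUBIC)
for k,P in pts.items():
    q=tuple(int(round(x)) for x in (proj(n,P2W(v,P))[0]-off+.5)*sc);cv2.circle(im,q,3,(0,0,255),-1);cv2.putText(im,k,q,0,.4,(0,0,255),1)
cv2.imwrite("pics/o2.png",im)
E
```

```text
[ 0.6225 -0.2428  0.0706  0.1631  0.0465] 9.342582269072652 [[-0.3, 1.4], [-1.1, 1.1], [0.5, 0.3], [-0.7, -1.0], [-0.5, -0.1], [-0.9, 0.6], [0.5, -1.4], [-0.4, -0.9], [0.4, 1.0], [-0.5, -0.1], [-1.1, 0.2], [-1.8, -0.7], [-1.4, 0.9], [-0.4, 0.4]]
seat [ 0.6044 -0.2458  0.0968]
mouth [ 0.5897 -0.2482  0.1181]
cl [ 0.5969 -0.2004  0.0968]
piv [ 0.6107 -0.1779  0.1455]
post [ 0.5832 -0.1176  0.1651]
gl [ 0.6406 -0.1639  0.2447]
gr [ 0.665  -0.3119  0.2447]
```

View pics/o2.png

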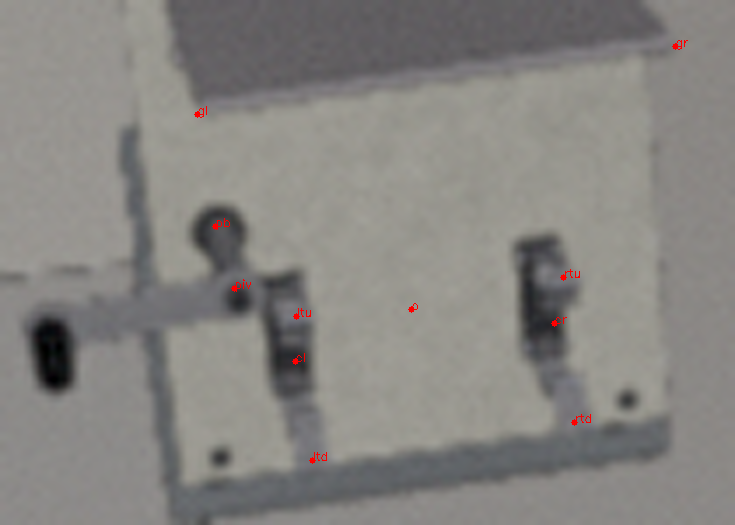

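Request:
apply_moves([
  {"z": 6},
  {"z": 12,"x": 2,"y": -3,"yaw": -8},
  {"x": 5,"y": -9,"z": 12,"yaw": -16},
  {"x": 8,"y": -15,"z": 12,"yaw": -26},
  {"x": 11,"y": -21,"z": 12,"yaw": -36},
  {"x": 14,"y": -27,"z": 12,"yaw": -46},
  {"x": 17,"y": -33,"z": 12,"yaw": -56},
  {"x": 20,"y": -39,"z": 12,"yaw": -62},
  {"x": 22,"y": -45,"z": 12,"yaw": -66},
  {"x": 22.5,"y": -50,"z": 12,"yaw": -67},
])

```text
schema error: expected keys x, y, z, yaw, hand
```

```bash
python3 - <<'E'
from h import *
s=observe();R=cv2.Rodrigues(np.array(s["ee_rot"]))[0];print(s["clock"],s["position"],np.degrees(np.arctan2(R[1,1],R[0,1])),R[:,2],s["joints"])
im=get_image("wrist");cv2.imwrite("pics/w0.png",im);K,T,_=cams("wrist");print(K.round(1).tolist(),T.round(3).tolist())
m=silhouettes("long_cartridge_center","wrist")
for r in m[:2]:
    ys,xs=np.nonzero(r["mask"]);W=np.array([onz("wrist",(x,y),.022) for x,y in zip(xs,ys)])[:,:2]
    print(r["p"],r["rect"],cv2.minAreaRect(W.astype(np.float32)*1000))
E
```

```text
1.2 [0.18280111 0.59769203 0.18785311] 72.9875855302741 [-2.34114168e-06  6.68444790e-05 -9.99999998e-01] [-1.37659438  0.43448673  0.02497797  1.57319154 -0.01162129  1.13399461
 -0.07514687]
[[298.7, 0.0, 260.9], [0.0, 298.7, 190.0], [0.0, 0.0, 1.0]] [[0.293, -0.915, -0.278, 0.107], [0.956, 0.28, 0.085, 0.621], [-0.0, -0.29, 0.957, 0.385], [0.0, 0.0, 0.0, 1.0]]
```

View pics/w0.png

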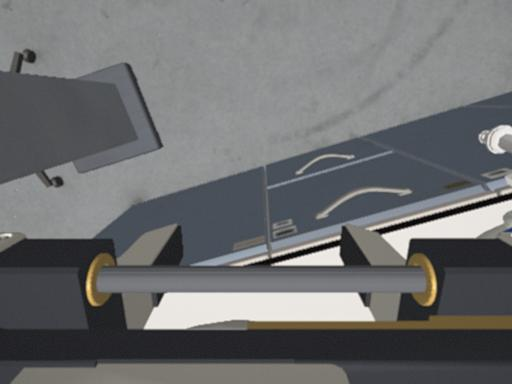

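Request:
apply_moves([
  {"x": 0,"y": 0,"z": 6,"yaw": 0,"hand": 1},
  {"x": 2,"y": -3,"z": 12,"yaw": -8,"hand": 1},
  {"x": 5,"y": -9,"z": 12,"yaw": -16,"hand": 1},
  {"x": 8,"y": -15,"z": 12,"yaw": -26,"hand": 1},
  {"x": 11,"y": -21,"z": 12,"yaw": -36,"hand": 1},
  {"x": 14,"y": -27,"z": 12,"yaw": -46,"hand": 1},
  {"x": 17,"y": -33,"z": 12,"yaw": -56,"hand": 1},
  {"x": 20,"y": -39,"z": 12,"yaw": -62,"hand": 1},
  {"x": 22,"y": -45,"z": 12,"yaw": -66,"hand": 1},
  {"x": 22.5,"y": -50,"z": 12,"yaw": -67,"hand": 1},
])

```text
clock: 2.55
position: [0.4047, 0.1144, 0.3081]
ee_rot: [2.104, 2.332, 0.001]
force: [1.5, -0.3, -0.6]
width: 1.001
gripper_force: 0.0
```

```bash
cat >> h.py <<'E'
def st():
    s=observe();R=cv2.Rodrigues(np.array(s["ee_rot"]))[0]
    print("t",round(float(s["clock"]),2),"p",np.round(s["position"],4),"yaw",np.degrees(np.arctan2(R[1,1],R[0,1])).round(2),"down",R[:,2].round(3),"F",np.round(s["force"],1),"w",round(float(s["width"]),3),round(float(s["gripper_force"]),1),"j",np.round(s["joints"],2));return s
E
python3 - <<'E'
from h import *
st()
im=get_image("wrist");cv2.imwrite("pics/w0.png",im)
m=silhouettes("long_cartridge_center","wrist")
for r in m[:2]:
    ys,xs=np.nonzero(r["mask"]);W=np.array([onz("wrist",(x,y),.022) for x,y in zip(xs,ys)])[:,:2]
    print(r["p"],r["rect"],cv2.minAreaRect(W.astype(np.float32)*1000))
E
```

```text
t 2.55 p [0.4047 0.1144 0.3081] yaw 5.89 down [ 0.001  0.    -1.   ] F [ 1.5 -0.3 -0.6] w 1.001 0.0 j [-0.92 -0.03  0.51  1.86  0.01  1.31 -0.31]
0.85 [255.2, 134.5, 287.3, 232.0] ((428.1910095214844, 51.475486755371094), (50.993804931640625, 174.94007873535156), 4.642451763153076)
```

View pics/w0.png

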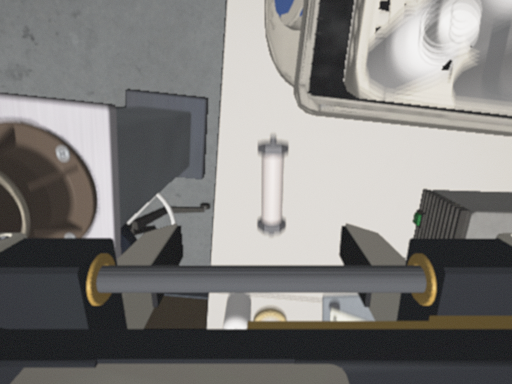

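Request:
apply_moves([
  {"x": 2.5,"y": -3,"z": 0,"yaw": -10,"hand": -0.2},
  {"x": 2.5,"y": -6,"z": 0,"yaw": -20,"hand": -0.2},
  {"x": 2.5,"y": -6,"z": 0,"yaw": -30,"hand": -0.2},
  {"x": 2.5,"y": -6,"z": 0,"yaw": -40,"hand": -0.2},
  {"x": 2.5,"y": -6,"z": 0,"yaw": -41,"hand": -0.2},
])

```text
clock: 3.28
position: [0.4289, 0.0566, 0.3079]
ee_rot: [-2.786, -1.451, -0.0]
force: [0.2, -0.0, -0.4]
width: 0.506
gripper_force: 0.0
```

```bash
python3 - <<'E'
from h import *
s=st()
im=get_image("side");R=cv2.Rodrigues(np.array(s["ee_rot"]))[0];p=np.array(s["position"])
off=proj("side",p+[0,0,.1])[0]-[66,60];off=np.round(off).astype(int);off=np.maximum(off,0);sc=5
c=cv2.resize(im[off[1]:off[1]+120,off[0]:off[0]+132],None,fx=sc,fy=sc,interpolation=cv2.INTER_CUBIC)
c=cv2.convertScaleAbs(c,alpha=1.6,beta=20)
for z in range(0,241,20):
    for y in range(-100,101,20):
        q=(proj("side",p+R[:,1]*y/1000+[0,0,z/1000])[0]-off+.5)*sc;q=tuple(int(a) for a in q)
        cv2.circle(c,q,2,(0,0,255) if z%100 else (0,255,0),-1)
cv2.imwrite("pics/grip.png",c)
E
```

```text
t 3.27 p [0.4289 0.0566 0.3079] yaw -34.98 down [ 0.  0. -1.] F [ 0.2 -0.  -0.4] w 0.506 0.0 j [-0.84 -0.01  0.59  1.84  0.    1.3  -0.86]
```

View pics/grip.png

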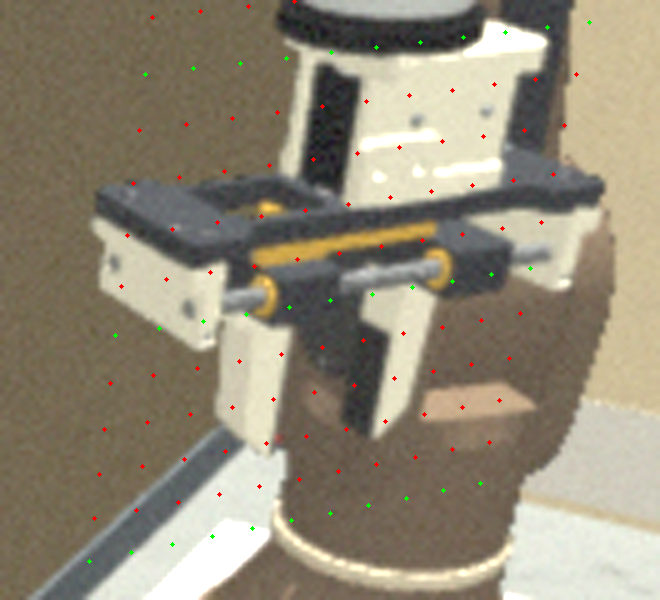

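Request:
apply_moves([
  {"x": 0,"y": -0.2,"z": -4,"yaw": 10,"hand": 1},
  {"x": 0,"y": -0.2,"z": -8,"yaw": 20,"hand": 1},
  {"x": 0,"y": -0.2,"z": -13,"yaw": 30,"hand": 1},
  {"x": 0,"y": -0.2,"z": -18,"yaw": 40,"hand": 1},
  {"x": 0,"y": -0.2,"z": -23,"yaw": 40.3,"hand": 1},
  {"x": 0,"y": -0.2,"z": -26,"yaw": 40.3,"hand": 1},
  {"x": 0,"y": -0.2,"z": -28,"yaw": 40.3,"hand": 1},
  {"x": 0,"y": -0.2,"z": -29.5,"yaw": 40.3,"hand": 1},
  {"x": 0,"y": -0.2,"z": -30.3,"yaw": 40.3,"hand": 1},
  {"x": 0,"y": -0.2,"z": -30.3,"yaw": 40.3,"hand": 1},
])

```text
clock: 4.58
position: [0.4288, 0.0545, 0.0047]
ee_rot: [-2.115, -2.323, 0.001]
force: [0.9, 0.1, 0.3]
width: 1.0
gripper_force: 0.0
```

```bash
python3 - <<'E'
from h import *
s=st()
im=get_image("side");R=cv2.Rodrigues(np.array(s["ee_rot"]))[0];p=np.array(s["position"])
off=np.round(proj("side",p+[0,0,.05])[0]-[56,56]).astype(int);sc=5
a=cv2.resize(im[off[1]:off[1]+110,off[0]:off[0]+80],None,fx=sc,fy=sc,interpolation=cv2.INTER_CUBIC)
w=cv2.imread
wi=get_image("wrist");b=cv2.resize(wi[100:340],None,fx=.78,fy=.78) 
def dots(img,n,f):
    for z in (0,19,66):
        for y in(-46,0,46):
            q=f(proj(n,p+R[:,1]*y/1000+[0,0,z/1000])[0]);cv2.circle(img,tuple(int(v) for v in q),2,(0,0,255),-1)
dots(a,"side",lambda q:(q-off+.5)*sc)
dots(b,"wrist",lambda q:(q-[0,100])*.78)
c=np.zeros((550,800,3),np.uint8);c[:a.shape[0],:400]=a[:550];c[:b.shape[0],400:400+b.shape[1]]=b
cv2.imwrite("pics/low.png",c)
E
```

```text
t 4.58 p [0.4288 0.0545 0.0047] yaw 5.38 down [-0.001 -0.    -1.   ] F [0.9 0.1 0.3] w 1.0 0.0 j [-0.6   0.43  0.45  2.25 -0.36  0.53  0.23]
```

View pics/low.png

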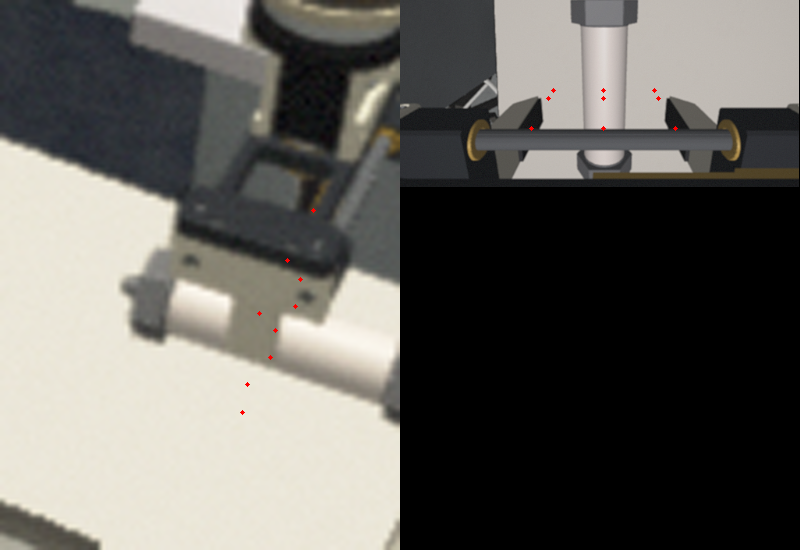

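Request:
apply_moves([
  {"x": 0,"y": 0,"z": 0,"yaw": 0,"hand": -1},
  {"x": 0,"y": 0,"z": 0,"yaw": 0,"hand": -1},
  {"x": 0,"y": 0,"z": 0,"yaw": 0,"hand": -1},
  {"x": 0,"y": 0,"z": 0,"yaw": 0,"hand": -1},
  {"x": 0,"y": 0,"z": 0,"yaw": 0,"hand": -1},
  {"x": 0,"y": 0,"z": 0,"yaw": 0,"hand": -1},
], newtons=15)

```text
clock: 5.42
position: [0.4289, 0.0544, 0.0048]
ee_rot: [2.117, 2.322, -0.0]
force: [-0.3, -0.3, -0.5]
width: 0.397
gripper_force: 0.0
```

Request:
apply_moves([
  {"x": 0,"y": 0,"z": 0,"yaw": 0,"hand": -1},
  {"x": 0,"y": 0,"z": 0,"yaw": 0,"hand": -1},
  {"x": 0,"y": 0,"z": 0,"yaw": 0,"hand": -1},
], newtons=20)

```text
clock: 5.8
position: [0.4289, 0.0544, 0.0048]
ee_rot: [2.117, 2.322, 0.0]
force: [0.6, 0.7, -0.3]
width: 0.07
gripper_force: 0.0
```

Request:
apply_moves([
  {"x": 0,"y": 0,"z": 0,"yaw": 0,"hand": -1},
  {"x": 0,"y": 0,"z": -0.15,"yaw": 0,"hand": -1},
  {"x": 0,"y": 0,"z": -0.3,"yaw": 0,"hand": -1},
  {"x": 0,"y": 0,"z": -0.3,"yaw": 0,"hand": -1},
])

```text
clock: 6.3
position: [0.4288, 0.0544, 0.0017]
ee_rot: [-2.117, -2.321, 0.0]
force: [-0.1, -0.2, -0.1]
width: 0.006
gripper_force: 0.0
```

```bash
python3 - <<'E'
from h import *
s=st()
get_image("top")
for n in("top",):
    for q in("long_cartridge_center",):
        for r in silhouettes(q,n)[:2]:
            print(r["p"],r["rect"])
im=get_image("side")
for r in silhouettes("long_cartridge_center","side")[:2]: print(r["p"],r["rect"])
E
```

```text
t 6.3 p [0.4288 0.0544 0.0017] yaw 5.29 down [-0. -0. -1.] F [-0.1 -0.2 -0.1] w 0.006 0.0 j [-0.59  0.43  0.44  2.25 -0.37  0.52  0.23]
0.53 [176.0, 220.9, 199.7, 240.0]
0.46 [230.2, 102.4, 321.0, 176.3]
0.86 [328.2, 232.1, 393.5, 270.9]
0.59 [249.2, 208.0, 270.3, 231.3]
```

Request:
apply_moves([
  {"x": 0,"y": 0,"z": -0.1,"yaw": 0,"hand": -1},
  {"x": 0,"y": 0,"z": -0.2,"yaw": 0,"hand": -1},
  {"x": 0,"y": 0,"z": -0.3,"yaw": 0,"hand": -1},
  {"x": 0,"y": 0,"z": -0.3,"yaw": 0,"hand": -1},
])

```text
clock: 7.0
position: [0.4296, 0.0546, 0.0009]
ee_rot: [-2.117, -2.32, -0.004]
force: [-9.8, -1.6, 49.3]
width: 0.007
gripper_force: 24.7
```

Request:
apply_moves([
  {"x": 0,"y": 0,"z": 0.6,"yaw": 0,"hand": 1},
  {"x": 0,"y": 0,"z": 0.6,"yaw": 0,"hand": 1},
  {"x": 0,"y": 0,"z": 0.6,"yaw": 0,"hand": 1},
  {"x": 0,"y": 0,"z": 0.6,"yaw": 0,"hand": 1},
  {"x": 0,"y": 0,"z": 0.6,"yaw": 0,"hand": 1},
  {"x": 0,"y": 0,"z": 0.6,"yaw": 0,"hand": 1},
  {"x": 0,"y": 0,"z": 0.6,"yaw": 0,"hand": 1},
  {"x": 0,"y": 0,"z": 0.3,"yaw": 0,"hand": 1},
  {"x": 0,"y": 0,"z": 0,"yaw": 0,"hand": 1},
  {"x": 0,"y": 0,"z": -0.1,"yaw": 0,"hand": 1},
])

```text
clock: 8.25
position: [0.4287, 0.0544, -0.0025]
ee_rot: [-2.116, -2.321, 0.001]
force: [0.1, 0.3, -0.3]
width: 0.992
gripper_force: 0.0
```

Request:
apply_moves([
  {"x": 0,"y": 0,"z": -0.15,"yaw": 0,"hand": 1},
  {"x": 0,"y": 0,"z": -0.3,"yaw": 0,"hand": 1},
  {"x": 0,"y": 0,"z": -0.3,"yaw": 0,"hand": 1},
])

```text
clock: 8.62
position: [0.4289, 0.0544, -0.0053]
ee_rot: [-2.117, -2.322, 0.0]
force: [-1.5, 0.5, -0.8]
width: 0.998
gripper_force: 0.0
```

Request:
apply_moves([
  {"x": 0,"y": 0,"z": -0.5,"yaw": 0,"hand": 1},
  {"x": 0,"y": 0,"z": -1,"yaw": 0,"hand": 1},
  {"x": 0,"y": 0,"z": -1.5,"yaw": 0,"hand": 1},
  {"x": 0,"y": 0,"z": -2,"yaw": 0,"hand": 1},
  {"x": 0,"y": 0,"z": -2,"yaw": 0,"hand": 1},
])

```text
clock: 9.25
position: [0.4286, 0.0543, -0.0256]
ee_rot: [-2.116, -2.321, 0.001]
force: [0.6, -0.3, 0.3]
width: 1.0
gripper_force: 0.0
```

Request:
apply_moves([
  {"x": 0,"y": 0,"z": -0.3,"yaw": 0,"hand": 1},
  {"x": 0,"y": 0,"z": -0.5,"yaw": 0,"hand": 1},
  {"x": 0,"y": 0,"z": -0.5,"yaw": 0,"hand": 1},
])

```text
clock: 9.62
position: [0.4289, 0.0544, -0.0303]
ee_rot: [-2.117, -2.321, 0.0]
force: [0.2, -0.1, -0.3]
width: 0.997
gripper_force: 0.0
```

```bash
python3 - <<'E'
from h import *
from scipy.optimize import least_squares
p=np.array([.4289,.0566,.3079]);a=np.radians(-35)
ty=np.array([np.cos(a),np.sin(a),0]);e=np.array([-np.sin(a),np.cos(a),0])
off=np.round(proj("side",p+[0,0,.1])[0]-[66,60]).astype(int)
def w(u): return np.array(u)/5-.5+off
for name,y,ee,u in [("plate bot +y,+e",95,37,(215,347)),("plate bot +y,-e",95,-37,(100,290)),("black top +y +e",95,37,(247,222)),("black top +y -e",95,-37,(97,188)),("Lfinger tip +e outer",42,9.5,(268,453)),("tip outer -e",42,-9.5,(217,415)),("Rfinger tip",-23,9.5,(375,437)),("plate bot -y +e",-95,37,(562,292))]:
    # solve z (and y) with e fixed
    s=least_squares(lambda q:proj("side",p+ty*q[0]+e*ee/1000+[0,0,q[1]])[0]-w(u),[y/1000,.05])
    print(name,(s.x*1000).round(0))
E
```

```text
plate bot +y,+e [ 80. 106.]
plate bot +y,-e [ 86. 104.]
black top +y +e [ 74. 154.]
black top +y -e [ 92. 147.]
Lfinger tip +e outer [26. 41.]
tip outer -e [40. 53.]
Rfinger tip [-28.  39.]
plate bot -y +e [-83. 105.]
```

Request:
apply_moves([
  {"x": 0,"y": 0,"z": -0.2,"yaw": 0,"hand": 1},
  {"x": 0,"y": 0,"z": -0.4,"yaw": 0,"hand": -0.1},
  {"x": 0,"y": 0,"z": -0.4,"yaw": 0,"hand": -0.5},
  {"x": 0,"y": 0,"z": -0.4,"yaw": 0,"hand": -0.5},
  {"x": 0,"y": 0,"z": -0.4,"yaw": 0,"hand": -0.5},
  {"x": 0,"y": 0,"z": -0.4,"yaw": 0,"hand": -0.5},
  {"x": 0,"y": 0,"z": -0.4,"yaw": 0,"hand": -0.5},
  {"x": 0,"y": 0,"z": -0.4,"yaw": 0,"hand": -0.5},
], newtons=30)

```text
clock: 10.62
position: [0.429, 0.0545, -0.0341]
ee_rot: [2.116, 2.321, 0.0]
force: [-0.3, 0.3, -0.1]
width: 0.383
gripper_force: 30.0
```

Request:
apply_moves([
  {"x": 0,"y": 0,"z": 3,"yaw": 0,"hand": -0.5},
  {"x": 0,"y": 0,"z": 8,"yaw": 0,"hand": -0.5},
  {"x": 0,"y": 0,"z": 13,"yaw": 0,"hand": -0.5},
  {"x": 1,"y": -2,"z": 18,"yaw": 1,"hand": -0.5},
  {"x": 3,"y": -7,"z": 20,"yaw": 2,"hand": -0.5},
  {"x": 5,"y": -12,"z": 20,"yaw": 3,"hand": -0.5},
  {"x": 7,"y": -17,"z": 20,"yaw": 4,"hand": -0.5},
  {"x": 8,"y": -22,"z": 20,"yaw": 4,"hand": -0.5},
  {"x": 8,"y": -27,"z": 20,"yaw": 4,"hand": -0.5},
  {"x": 8,"y": -30,"z": 20,"yaw": 4,"hand": -0.5},
])

```text
clock: 11.88
position: [0.5079, -0.2484, 0.1655]
ee_rot: [-2.037, -2.391, 0.002]
force: [0.4, 0.2, -0.6]
width: 0.384
gripper_force: 30.0
```

```bash
python3 - <<'E'
from h import *
s=st()
for n in("top","side","wrist"):
    get_image(n) is None
    for r in recognise("long_cartridge_center",n)[:2]: print(n,np.round(r["rect"]),r["p"])
w=np.load("v.npy");v=w[:4]
# predicted from gripper
p=np.array(s["position"])+[0,0,.0385+.0176]
a=np.radians(9.3);ax=np.array([-np.sin(a),np.cos(a),0])
for n in("top","side","wrist"): print(n,proj(n,[p-ax*.087,p,p+ax*.087]).round(1).tolist())
for q in("clip_left","clip_right","clip_panel","keeper_post","keeper"):
    print(q,[(np.round(r["rect"]).tolist(),round(r["p"],2)) for r in recognise(q,"wrist")[:2]])
print(proj("wrist",P2W(v,[(0,46,32),(0,-46,32),(-27,46,58),(-27,-46,58),(27,46,58),(27,-46,58),(42,66,62)])).round(0).tolist())
cv2.imwrite("pics/w2.png",get_image("wrist"))
E
```

```text
t 11.88 p [ 0.5079 -0.2484  0.1655] yaw 9.14 down [-0.001 -0.001 -1.   ] F [ 0.4  0.2 -0.6] w 0.384 30.0 j [-0.14  0.41  0.7   1.79 -0.3   1.05  0.82]
side [213. 155. 277. 179.] 0.64
wrist [205.  72. 317. 323.] 0.67
top [[333.5, 182.9], [293.9, 188.7], [254.1, 194.6]]
side [[212.5, 155.9], [241.9, 162.5], [273.4, 169.6]]
wrist [[258.9, 387.1], [258.8, 262.2], [258.6, 90.3]]
clip_left [([315.0, 17.0, 510.0, 308.0], 0.88)]
clip_right [([318.0, 17.0, 512.0, 306.0], 0.92)]
clip_panel [([320.0, 18.0, 512.0, 310.0], 0.76)]
keeper_post [([398.0, 16.0, 440.0, 152.0], 0.78)]
keeper [([397.0, 14.0, 437.0, 153.0], 0.94)]
[[366.0, 157.0], [356.0, 249.0], [326.0, 158.0], [320.0, 252.0], [390.0, 166.0], [377.0, 269.0], [414.0, 142.0]]
```

```bash
python3 - <<'E'
from h import *
im=cv2.imread("pics/w2.png");w=np.load("v.npy");v=w[:4];off=(290,0);sc=3.0
c=cv2.resize(im[0:200,290:512],None,fx=sc,fy=sc,interpolation=cv2.INTER_CUBIC)
c=cv2.convertScaleAbs(c,alpha=1.3,beta=15)
D=dict(lu=(27,46,58),ld=(-27,46,58),ru=(27,-46,58),rd=(-27,-46,58),pv=(42,66,62),gl=(125,75,125),gr=(125,-75,125),glb=(125,75,0),pb=(42,66,0),lub=(13,46,0))
for k,P in D.items():
    q=proj("wrist",P2W(v,P))[0];q=(q-off+.5)*sc
    if (q>0).all() and q[0]<660 and q[1]<600:
        q=tuple(int(a) for a in q);cv2.circle(c,q,2,(0,0,255),-1);cv2.putText(c,k,(q[0]+4,q[1]),0,.4,(0,0,255),1)
cv2.imwrite("pics/w2o.png",c)
E
```

```text
(no output)
```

View pics/w2o.png

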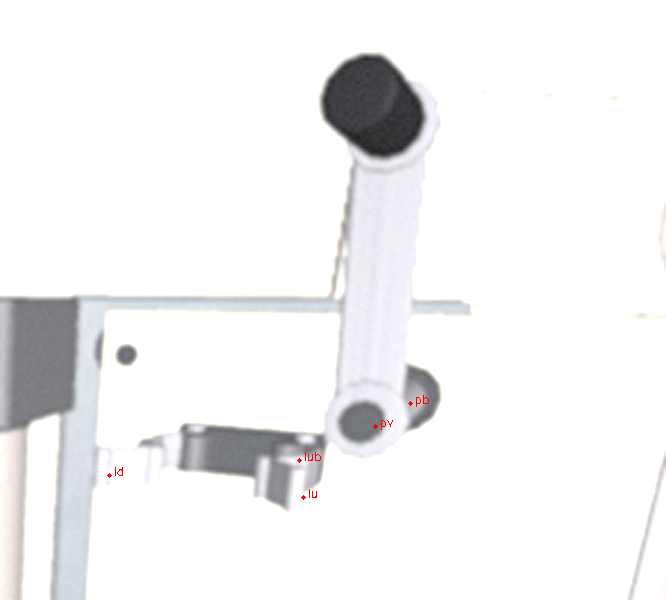

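Request:
apply_moves([
  {"x": 1,"y": -0.3,"z": -2,"yaw": 0.2,"hand": -0.5},
  {"x": 2,"y": -0.6,"z": -4,"yaw": 0.2,"hand": -0.5},
  {"x": 3.2,"y": -0.6,"z": -6,"yaw": 0.2,"hand": -0.5},
  {"x": 3.2,"y": -0.6,"z": -7.6,"yaw": 0.2,"hand": -0.5},
  {"x": 3.2,"y": -0.6,"z": -7.6,"yaw": 0.2,"hand": -0.5},
])

```text
clock: 13.1
position: [0.5396, -0.2511, 0.0887]
ee_rot: [-2.029, -2.396, 0.002]
force: [-0.7, -0.3, -1.3]
width: 0.38
gripper_force: 30.0
```

Request:
apply_moves([
  {"x": 0.8,"y": 0,"z": -0.5,"yaw": 0,"hand": -0.5},
  {"x": 1.6,"y": 0.1,"z": -1,"yaw": 0,"hand": -0.5},
  {"x": 2.4,"y": 0.1,"z": -1.5,"yaw": 0,"hand": -0.5},
  {"x": 3.2,"y": 0.2,"z": -1.9,"yaw": 0,"hand": -0.5},
  {"x": 3.2,"y": 0.2,"z": -1.9,"yaw": 0,"hand": -0.5},
])

```text
clock: 13.72
position: [0.5734, -0.2491, 0.0703]
ee_rot: [-2.029, -2.398, 0.0]
force: [-0.2, -0.9, -2.1]
width: 0.385
gripper_force: 30.0
```

Request:
apply_moves([
  {"x": 0,"y": 0,"z": -0.1,"yaw": 0,"hand": -0.5},
  {"x": 0,"y": 0,"z": -0.2,"yaw": 0,"hand": -0.5},
  {"x": 0,"y": 0,"z": -0.2,"yaw": 0,"hand": -0.5},
])

```text
clock: 14.1
position: [0.5727, -0.2496, 0.0689]
ee_rot: [-2.03, -2.397, -0.0]
force: [-0.0, -0.0, -0.4]
width: 0.383
gripper_force: 30.0
```

Request:
apply_moves([
  {"x": 0,"y": 0,"z": -0.15,"yaw": 0,"hand": -0.5},
  {"x": 0,"y": 0,"z": -0.3,"yaw": 0,"hand": -0.5},
  {"x": 0,"y": 0,"z": -0.3,"yaw": 0,"hand": -0.5},
])

```text
clock: 14.48
position: [0.5728, -0.2495, 0.0657]
ee_rot: [-2.03, -2.397, 0.0]
force: [0.7, 0.8, -2.0]
width: 0.385
gripper_force: 30.0
```

Request:
apply_moves([
  {"x": 0,"y": 0,"z": -0.1,"yaw": 0,"hand": -0.5},
  {"x": 0,"y": 0,"z": -0.15,"yaw": 0,"hand": -0.5},
  {"x": 0,"y": 0,"z": -0.15,"yaw": 0,"hand": -0.5},
])

```text
clock: 14.85
position: [0.5731, -0.2497, 0.0647]
ee_rot: [2.03, 2.397, 0.0]
force: [-1.1, 0.7, 3.1]
width: 0.386
gripper_force: 30.0
```

Request:
apply_moves([
  {"x": 0,"y": 0,"z": 0,"yaw": 0,"hand": 0.2},
  {"x": 0,"y": 0,"z": 0,"yaw": 0,"hand": 0.8},
  {"x": 0,"y": 0,"z": 0,"yaw": 0,"hand": 0.8},
  {"x": 0,"y": 0,"z": 0,"yaw": 0,"hand": 1},
  {"x": 0,"y": 0,"z": 0,"yaw": 0,"hand": 1},
  {"x": 0,"y": 0,"z": 0,"yaw": 0,"hand": 1},
])

```text
clock: 15.6
position: [0.5729, -0.2496, 0.0643]
ee_rot: [-2.03, -2.397, 0.0]
force: [0.6, -0.0, 0.5]
width: 0.978
gripper_force: 0.0
```

```bash
cat >> h.py <<'E'
O=np.array([.6192,-.2413,.0706]);A=np.radians(9.34)
eX=np.array([np.cos(A),np.sin(A),0]);eY=np.array([-np.sin(A),np.cos(A),0])
def L2W(X,Y,Z): return O+(X*eX+Y*eY+np.array([0,0,Z]))/1000
def cart():
    for n in("side","wrist","top"):
        get_image(n)
        for q in("long_cartridge_center",):
            for r in recognise(q,n)[:2]: print(n,np.round(r["rect"]),round(r["p"],2))
    for nm,(X,Z) in dict(rel=(-47,51),mouth=(-33,47),seat=(-18,26)).items():
        print(nm,[(n,proj(n,[L2W(X,-87,Z),L2W(X,87,Z)]).round(0).tolist()) for n in("side","wrist","top")])
E
python3 - <<'E'
from h import *
st();cart()
E
```

```text
t 15.6 p [ 0.5729 -0.2496  0.0643] yaw 9.49 down [-0.  0. -1.] F [ 0.6 -0.   0.5] w 0.978 0.0 j [-0.07  0.61  0.61  1.74 -0.43  0.92  0.88]
side [232. 204. 258. 226.] 0.69
side [238. 206. 273. 224.] 0.33
wrist [221.  70. 325. 328.] 0.92
top [318. 163. 324. 172.] 0.62
rel [('side', [[199.0, 199.0], [259.0, 215.0]]), ('wrist', [[261.0, 383.0], [263.0, 79.0]]), ('top', [[326.0, 164.0], [254.0, 174.0]])]
mouth [('side', [[197.0, 203.0], [256.0, 220.0]]), ('wrist', [[284.0, 377.0], [293.0, 80.0]]), ('top', [[325.0, 158.0], [253.0, 169.0]])]
seat [('side', [[194.0, 212.0], [254.0, 230.0]]), ('wrist', [[303.0, 350.0], [318.0, 82.0]]), ('top', [[322.0, 154.0], [252.0, 165.0]])]
```

```bash
cat >> h.py <<'E'
def wcol():
    get_image("wrist")
    for r in silhouettes("long_cartridge_center","wrist")[:1]:
        m=r["mask"];print("p",round(r["p"],2),r["rect"])
        for row in range(60,330,15):
            x=np.nonzero(m[row])[0]
            if len(x): print(row,x.min(),x.max(),end="; ")
    print()
E
python3 - <<'E'
from h import *
wcol()
for X,Z in((-47,51),(-33,47)):
    for r in (0,18,): print(X,proj("wrist",[L2W(X,y,Z) for y in(-70,-30,30,70,87)]).round(0).tolist())
E
```

```text
p 0.67 [220.0, 71.4, 320.3, 327.4]
75 265 284; 90 265 283; 105 221 323; 120 222 323; 135 223 322; 150 236 310; 165 237 310; 180 237 309; 195 238 309; 210 238 308; 225 239 307; 240 240 307; 255 239 305; 300 240 304; 315 241 303; 
-47 [[262.0, 361.0], [262.0, 304.0], [262.0, 201.0], [263.0, 119.0], [263.0, 79.0]]
-47 [[262.0, 361.0], [262.0, 304.0], [262.0, 201.0], [263.0, 119.0], [263.0, 79.0]]
-33 [[285.0, 355.0], [286.0, 299.0], [290.0, 199.0], [292.0, 118.0], [293.0, 80.0]]
-33 [[285.0, 355.0], [286.0, 299.0], [290.0, 199.0], [292.0, 118.0], [293.0, 80.0]]
```

Request:
apply_moves([
  {"x": 0,"y": 0,"z": 0,"yaw": 0,"hand": 1},
  {"x": 0,"y": 0,"z": 0,"yaw": 0,"hand": 1},
  {"x": 0,"y": 0,"z": 0,"yaw": 0,"hand": 1},
])

```text
clock: 16.38
position: [0.5729, -0.2496, 0.0643]
ee_rot: [2.03, 2.398, 0.0]
force: [0.5, 0.2, 1.5]
width: 1.0
gripper_force: 0.0
```

```bash
python3 - <<'E'
from h import *
st();wcol()
E
```

```text
t 16.38 p [ 0.5729 -0.2496  0.0643] yaw 9.49 down [ 0. -0. -1.] F [0.5 0.2 1.5] w 1.0 0.0 j [-0.07  0.61  0.61  1.74 -0.43  0.92  0.88]
p 0.74 [283.4, 0.0, 512.0, 322.3]
60 365 410; 75 365 511; 90 284 511; 105 324 511; 120 324 511; 135 323 511; 150 312 511; 165 311 511; 180 310 511; 195 310 511; 210 309 511; 225 308 511; 240 307 409; 255 306 405; 300 305 360; 315 304 371;
```

Request:
apply_moves([
  {"x": -0.7,"y": -0.1,"z": 1.2,"yaw": 0,"hand": 1},
  {"x": -1.6,"y": -0.3,"z": 2.4,"yaw": 0,"hand": 1},
  {"x": -2.6,"y": -0.4,"z": 3.6,"yaw": 0,"hand": 1},
  {"x": -4,"y": -0.7,"z": 5,"yaw": 0,"hand": 0.5},
  {"x": -7,"y": -1.1,"z": 8,"yaw": 6,"hand": 0},
  {"x": -10,"y": -1.6,"z": 11,"yaw": 16,"hand": -0.35},
  {"x": -10,"y": -1.6,"z": 13,"yaw": 26,"hand": -0.35},
  {"x": -10,"y": -1.6,"z": 13,"yaw": 36,"hand": -0.35},
  {"x": -10,"y": -1.6,"z": 13,"yaw": 46,"hand": -0.35},
  {"x": -10,"y": -1.6,"z": 13,"yaw": 56,"hand": -0.35},
])

```text
clock: 17.73
position: [0.472, -0.2659, 0.1952]
ee_rot: [0.659, 3.071, -0.0]
force: [0.0, -0.3, 0.6]
width: 0.336
gripper_force: 0.0
```

Request:
apply_moves([
  {"x": 0,"y": 0,"z": 0,"yaw": 10,"hand": -0.35},
  {"x": 0,"y": 0,"z": 0,"yaw": 20,"hand": -0.35},
  {"x": 0,"y": 0,"z": 0,"yaw": 30,"hand": -0.35},
  {"x": 0,"y": 0,"z": 0,"yaw": 34,"hand": -0.35},
  {"x": 0,"y": 0,"z": 0,"yaw": 34,"hand": -0.35},
])

```text
clock: 18.35
position: [0.4722, -0.266, 0.195]
ee_rot: [-0.258, 3.13, -0.0]
force: [-0.5, 0.5, -0.2]
width: 0.323
gripper_force: 0.0
```

```bash
python3 - <<'E'
from h import *
st();cart()
for n in("side","wrist","top"):
    for r in silhouettes("long_cartridge_center",n)[:1]:
        m=r["mask"];ys,xs=np.nonzero(m);c=cv2.minAreaRect(np.c_[xs,ys].astype(np.float32));print(n,r["p"],c,len(xs),xs.mean(),ys.mean())
    for X,Z in((-41,50),(-33,47),(-18,26)): print(proj(n,L2W(X,0,Z)).round(1))
E
```

```text
t 18.35 p [ 0.4722 -0.266   0.195 ] yaw 99.42 down [ 0.001 -0.    -1.   ] F [-0.5  0.5 -0.2] w 0.323 0.0 j [ 0.13  0.3   0.36  1.79 -0.12  1.08  2.27]
side [231. 203. 258. 228.] 0.65
side [163. 172. 273. 251.] 0.62
top [256. 160. 291. 182.] 0.65
rel [('side', [[199.0, 199.0], [259.0, 215.0]]), ('wrist', [[177.0, 280.0], [344.0, 281.0]]), ('top', [[326.0, 164.0], [254.0, 174.0]])]
mouth [('side', [[197.0, 203.0], [256.0, 220.0]]), ('wrist', [[179.0, 290.0], [342.0, 290.0]]), ('top', [[325.0, 158.0], [253.0, 169.0]])]
seat [('side', [[194.0, 212.0], [254.0, 230.0]]), ('wrist', [[185.0, 290.0], [336.0, 290.0]]), ('top', [[322.0, 154.0], [252.0, 165.0]])]
side 0.84 ((243.85293579101562, 214.08827209472656), (28.861740112304688, 18.19017219543457), 14.03624439239502) 354 245.44350282485877 213.21186440677965
[[226.9 208.3]]
[[225.5 211. ]]
[[223.  220.8]]
wrist 0.55 ((260.5, 297.5), (65.0, 11.0), 0.0) 662 260.9380664652568 297.46374622356495
[[260.5 285. ]]
[[260.5 289.8]]
[[260.5 289.9]]
top 0.69 ((272.3575134277344, 169.83668518066406), (18.217166900634766, 37.18006134033203), 83.8844985961914) 504 271.8968253968254 168.87698412698413
[[289.8 166.5]]
[[289.2 163.6]]
[[287.5 159.5]]
```

Request:
apply_moves([
  {"x": 3,"y": 0.5,"z": 0,"yaw": 0,"hand": -0.35},
  {"x": 6,"y": 1,"z": -1,"yaw": 0,"hand": -0.35},
  {"x": 8.4,"y": 1.4,"z": -4,"yaw": 0,"hand": -0.35},
  {"x": 8.4,"y": 1.4,"z": -7,"yaw": 0,"hand": -0.35},
  {"x": 8.4,"y": 1.4,"z": -8.5,"yaw": 0,"hand": -0.35},
  {"x": 8.4,"y": 1.4,"z": -8.5,"yaw": 0,"hand": -0.35},
])

```text
clock: 19.55
position: [0.5561, -0.2516, 0.1087]
ee_rot: [0.259, -3.129, -0.001]
force: [-0.1, 0.8, 0.1]
width: 0.328
gripper_force: 0.0
```

Request:
apply_moves([
  {"x": 0.3,"y": 0.05,"z": -0.4,"yaw": 0,"hand": -0.35},
  {"x": 0.5,"y": 0.1,"z": -0.7,"yaw": 0,"hand": -0.35},
  {"x": 0.5,"y": 0.1,"z": -0.7,"yaw": 0,"hand": -0.35},
])

```text
clock: 19.92
position: [0.5623, -0.2505, 0.1027]
ee_rot: [-0.26, 3.13, -0.0]
force: [-0.2, 0.4, -0.7]
width: 0.326
gripper_force: 0.0
```

Request:
apply_moves([
  {"x": 0.15,"y": 0.02,"z": -0.25,"yaw": 0,"hand": -0.35},
  {"x": 0.3,"y": 0.05,"z": -0.5,"yaw": 0,"hand": -0.35},
  {"x": 0.3,"y": 0.05,"z": -0.5,"yaw": 0,"hand": -0.35},
])

```text
clock: 20.3
position: [0.565, -0.2501, 0.0972]
ee_rot: [0.26, -3.131, 0.0]
force: [0.0, -1.0, 0.3]
width: 0.324
gripper_force: 0.2
```

Request:
apply_moves([
  {"x": 0.12,"y": 0.02,"z": -0.15,"yaw": 0,"hand": -0.35},
  {"x": 0.22,"y": 0.04,"z": -0.3,"yaw": 0,"hand": -0.35},
  {"x": 0.22,"y": 0.04,"z": -0.3,"yaw": 0,"hand": -0.35},
])

```text
clock: 20.68
position: [0.5684, -0.2498, 0.0957]
ee_rot: [-0.26, 3.128, -0.001]
force: [-0.8, 2.3, 10.4]
width: 0.324
gripper_force: 5.4
```

Request:
apply_moves([
  {"x": 0,"y": 0,"z": 0.6,"yaw": 0,"hand": -0.35},
  {"x": -0.8,"y": -0.13,"z": 0.6,"yaw": 0,"hand": -0.35},
  {"x": -0.8,"y": -0.13,"z": 0.2,"yaw": 0,"hand": -0.35},
  {"x": -0.8,"y": -0.13,"z": 0,"yaw": 0,"hand": -0.35},
  {"x": -0.65,"y": -0.11,"z": -0.2,"yaw": 0,"hand": -0.35},
  {"x": -0.65,"y": -0.11,"z": -0.2,"yaw": 0,"hand": -0.35},
])

```text
clock: 21.42
position: [0.5603, -0.2509, 0.0929]
ee_rot: [0.259, -3.13, -0.0]
force: [-5.2, 1.6, 10.6]
width: 0.323
gripper_force: 5.9
```

Request:
apply_moves([
  {"x": 0.1,"y": 0.02,"z": -0.15,"yaw": 0,"hand": -0.35},
  {"x": 0.2,"y": 0.03,"z": -0.3,"yaw": 0,"hand": -0.35},
  {"x": 0.2,"y": 0.03,"z": -0.3,"yaw": 0,"hand": -0.35},
])

```text
clock: 21.8
position: [0.5641, -0.2505, 0.0915]
ee_rot: [-0.26, 3.128, -0.0]
force: [-4.3, 3.6, 21.5]
width: 0.327
gripper_force: 10.6
```

Request:
apply_moves([
  {"x": 0.1,"y": 0.02,"z": -0.2,"yaw": 0,"hand": -0.35},
  {"x": 0.2,"y": 0.03,"z": -0.4,"yaw": 0,"hand": -0.35},
  {"x": 0.2,"y": 0.03,"z": -0.4,"yaw": 0,"hand": -0.35},
])

```text
clock: 22.18
position: [0.5687, -0.2498, 0.0886]
ee_rot: [-0.261, 3.123, -0.002]
force: [1.2, 4.1, 23.5]
width: 0.322
gripper_force: 11.4
```

```bash
cat >> h.py <<'E'
def cs():
    for n in("side","top"):
        get_image(n)
        for r in silhouettes("long_cartridge_center",n)[:1]:
            ys,xs=np.nonzero(r["mask"]);print(n,round(r["p"],2),np.round(r["rect"],1),len(xs),xs.mean().round(1),ys.mean().round(1))
E
python3 - <<'E'
from h import *
s=st();d=np.array(s["position"])+[0,0,.0385]-O;print("XYZ",d@eX,d@eY,d[2],s["ft_torque"]);cs()
E
```

```text
t 22.18 p [ 0.5687 -0.2498  0.0886] yaw 99.56 down [ 0.008 -0.    -1.   ] F [ 1.2  4.1 23.5] w 0.322 11.4 j [ 0.11  0.53  0.31  1.72 -0.2   0.91  2.25]
XYZ -0.05116666645386918 -0.00018448407083496244 0.05649361702888142 [ 1.18153357 -0.31864068  0.02889659]
side 0.85 [231.  207.1 258.5 229. ] 325 245.5 216.7
```

Request:
apply_moves([
  {"x": 0,"y": 0,"z": -0.25,"yaw": 0,"hand": -0.35},
  {"x": 0,"y": 0,"z": -0.5,"yaw": 0,"hand": -0.35},
  {"x": 0,"y": 0,"z": -0.5,"yaw": 0,"hand": -0.35},
])

```text
clock: 22.75
position: [0.5708, -0.2495, 0.0846]
ee_rot: [-0.262, 3.119, -0.002]
force: [4.1, 5.9, 27.1]
width: 0.324
gripper_force: 13.7
```

```bash
python3 - <<'E'
from h import *
s=st();d=np.array(s["position"])+[0,0,.0385]-O;print("XYZ",d@eX,d@eY,d[2],s["ft_torque"]);cs()
E
```

```text
t 22.75 p [ 0.5708 -0.2495  0.0846] yaw 99.61 down [ 0.011 -0.001 -1.   ] F [ 4.1  5.9 27.1] w 0.324 13.7 j [ 0.12  0.53  0.31  1.73 -0.2   0.9   2.25]
XYZ -0.04907518836958686 -0.00020273160477849486 0.05249081444037795 [ 1.58038822 -1.10722426  0.07445787]
side 0.81 [232.2 208.8 259.3 231.3] 305 246.3 218.7
```

Request:
apply_moves([
  {"x": 0,"y": 0,"z": 0.5,"yaw": 0,"hand": -0.35},
  {"x": -0.2,"y": 0,"z": 1,"yaw": 0,"hand": -0.35},
  {"x": -1,"y": -0.2,"z": 2,"yaw": 0,"hand": -0.35},
  {"x": -2,"y": -0.3,"z": 2.5,"yaw": 0,"hand": -0.35},
  {"x": -3,"y": -0.5,"z": 2.5,"yaw": 0,"hand": -0.35},
])

```text
clock: 23.58
position: [0.5337, -0.2553, 0.1052]
ee_rot: [0.26, -3.131, -0.0]
force: [0.1, 0.2, 0.5]
width: 0.331
gripper_force: 0.0
```

```bash
python3 - <<'E'
from h import *
s=st();d=np.array(s["position"])+[0,0,.0385]-O;print("XYZ",d@eX,d@eY,d[2]);cs()
get_image("wrist")
for r in silhouettes("long_cartridge_center","wrist")[:2]:
    ys,xs=np.nonzero(r["mask"]);print(r["p"],np.round(r["rect"]))
    for c in range(100,420,20):
        y=ys[xs==c]
        if len(y): print(c,y.min(),y.max(),end="; ")
for X,Z in((-41,50),(-33,47),(-18,26),(-40,30)):
    print(X,Z,proj("wrist",[L2W(X,y,Z+18) for y in(-58,0,58)]).round(0).tolist(),proj("side",[L2W(X,y,Z) for y in(58,75,87)]).round(1).tolist())
E
```

```text
t 23.57 p [ 0.5337 -0.2553  0.1052] yaw 99.48 down [-0.  0. -1.] F [0.1 0.2 0.5] w 0.331 0.0 j [ 0.13  0.47  0.33  1.78 -0.18  0.93  2.26]
XYZ -0.0866128161817472 0.0001049047325003129 0.0731489434199992
side 0.69 [230.5 203.4 260.  228. ] 280 246.9 213.4
0.82 [224. 257. 298. 313.]
240 258 310; 260 258 310; 280 258 310; -41 50 [[170.0, 300.0], [260.0, 300.0], [350.0, 300.0]] [[247.1, 214.0], [253.2, 215.6], [257.6, 216.9]]
-33 47 [[172.0, 307.0], [260.0, 307.0], [347.0, 307.0]] [[245.7, 216.7], [251.9, 218.4], [256.2, 219.6]]
-18 26 [[182.0, 305.0], [260.0, 305.0], [338.0, 306.0]] [[243.3, 226.7], [249.4, 228.5], [253.7, 229.7]]
-40 30 [[178.0, 283.0], [260.0, 283.0], [342.0, 283.0]] [[247.2, 220.5], [253.2, 222.2], [257.5, 223.4]]
```

```bash
python3 - <<'E'
from h import *
def edge(X,Z):
    a=np.radians(np.arange(0,360,3));return proj("wrist",[L2W(X+18*np.cos(t),0,Z+18*np.sin(t)) for t in a])[:,1].min()
for Z in(44,46,48,50,52):
    print(Z,[(X,round(edge(X,Z),0)) for X in range(-52,-28,4)])
E
```

```text
44 [(-52, np.float64(239.0)), (-48, np.float64(244.0)), (-44, np.float64(249.0)), (-40, np.float64(254.0)), (-36, np.float64(259.0)), (-32, np.float64(264.0))]
46 [(-52, np.float64(241.0)), (-48, np.float64(246.0)), (-44, np.float64(251.0)), (-40, np.float64(256.0)), (-36, np.float64(260.0)), (-32, np.float64(265.0))]
48 [(-52, np.float64(242.0)), (-48, np.float64(247.0)), (-44, np.float64(252.0)), (-40, np.float64(257.0)), (-36, np.float64(262.0)), (-32, np.float64(267.0))]
50 [(-52, np.float64(243.0)), (-48, np.float64(248.0)), (-44, np.float64(253.0)), (-40, np.float64(258.0)), (-36, np.float64(263.0)), (-32, np.float64(268.0))]
52 [(-52, np.float64(244.0)), (-48, np.float64(250.0)), (-44, np.float64(255.0)), (-40, np.float64(260.0)), (-36, np.float64(265.0)), (-32, np.float64(270.0))]
```

Request:
apply_moves([
  {"x": 1.3,"y": 0.2,"z": 0,"yaw": 0,"hand": -0.35},
  {"x": 2.3,"y": 0.4,"z": -0.4,"yaw": 0,"hand": -0.35},
  {"x": 2.5,"y": 0.4,"z": -0.8,"yaw": 0,"hand": -0.35},
  {"x": 2.8,"y": 0.45,"z": -1.2,"yaw": 0,"hand": -0.35},
  {"x": 2.9,"y": 0.48,"z": -1.4,"yaw": 0,"hand": -0.35},
  {"x": 2.9,"y": 0.48,"z": -1.4,"yaw": 0,"hand": -0.35},
])

```text
clock: 24.62
position: [0.5647, -0.2504, 0.093]
ee_rot: [-0.26, 3.128, -0.0]
force: [-2.9, 3.2, 16.3]
width: 0.326
gripper_force: 8.5
```

Request:
apply_moves([
  {"x": 0.2,"y": 0.03,"z": -0.2,"yaw": 0,"hand": -0.35},
  {"x": 0.4,"y": 0.06,"z": -0.4,"yaw": 0,"hand": -0.35},
  {"x": 0.4,"y": 0.06,"z": -0.4,"yaw": 0,"hand": -0.35},
])

```text
clock: 25.0
position: [0.5713, -0.2493, 0.0903]
ee_rot: [-0.261, 3.124, -0.001]
force: [2.1, 5.0, 20.6]
width: 0.323
gripper_force: 10.1
```

Request:
apply_moves([
  {"x": 0,"y": 0,"z": 0.8,"yaw": 0,"hand": -0.35},
  {"x": -0.8,"y": -0.1,"z": 1.6,"yaw": 0,"hand": -0.35},
  {"x": -2,"y": -0.3,"z": 1.6,"yaw": 0,"hand": -0.35},
  {"x": -2.6,"y": -0.4,"z": 1,"yaw": 0,"hand": -0.35},
  {"x": -2.6,"y": -0.4,"z": 0.1,"yaw": 0,"hand": -0.35},
  {"x": -2,"y": -0.3,"z": 0.1,"yaw": 0,"hand": -0.35},
  {"x": -1.3,"y": -0.2,"z": 0.1,"yaw": 0,"hand": -0.35},
  {"x": -1.3,"y": -0.2,"z": 0.1,"yaw": 0,"hand": -0.35},
])

```text
clock: 26.0
position: [0.5559, -0.2513, 0.0883]
ee_rot: [-0.262, 3.13, -0.0]
force: [0.5, -0.2, 0.7]
width: 0.326
gripper_force: 0.0
```

Request:
apply_moves([
  {"x": 0.2,"y": 0.03,"z": 0,"yaw": 0,"hand": -0.35},
  {"x": 0.3,"y": 0.05,"z": 0,"yaw": 0,"hand": -0.35},
  {"x": 0.3,"y": 0.05,"z": 0,"yaw": 0,"hand": -0.35},
])

```text
clock: 26.38
position: [0.5577, -0.2513, 0.0884]
ee_rot: [-0.26, 3.131, 0.0]
force: [-0.1, 0.2, -0.9]
width: 0.325
gripper_force: 0.0
```

Request:
apply_moves([
  {"x": 0.2,"y": 0.03,"z": 0,"yaw": 0,"hand": -0.35},
  {"x": 0.4,"y": 0.06,"z": 0,"yaw": 0,"hand": -0.35},
  {"x": 0.4,"y": 0.06,"z": 0,"yaw": 0,"hand": -0.35},
])

```text
clock: 26.75
position: [0.5616, -0.2506, 0.0882]
ee_rot: [0.26, -3.13, -0.0]
force: [-1.4, 0.0, -0.0]
width: 0.327
gripper_force: 0.3
```

Request:
apply_moves([
  {"x": 0.2,"y": 0.03,"z": -0.2,"yaw": 0,"hand": -0.35},
  {"x": 0.4,"y": 0.06,"z": -0.4,"yaw": 0,"hand": -0.35},
  {"x": 0.4,"y": 0.06,"z": -0.4,"yaw": 0,"hand": -0.35},
])

```text
clock: 27.12
position: [0.5629, -0.2505, 0.0842]
ee_rot: [0.258, -3.127, -0.001]
force: [-9.6, 1.7, 8.7]
width: 0.328
gripper_force: 6.0
```

Request:
apply_moves([
  {"x": 0.2,"y": 0.03,"z": -0.25,"yaw": 0,"hand": -0.35},
  {"x": 0.35,"y": 0.06,"z": -0.45,"yaw": 0,"hand": -0.35},
  {"x": 0.35,"y": 0.06,"z": -0.45,"yaw": 0,"hand": -0.35},
])

```text
clock: 27.5
position: [0.5647, -0.2502, 0.0789]
ee_rot: [0.256, -3.124, -0.002]
force: [-12.2, -0.2, 4.8]
width: 0.323
gripper_force: 6.4
```

Request:
apply_moves([
  {"x": 0.2,"y": 0.03,"z": -0.25,"yaw": 0,"hand": -0.35},
  {"x": 0.3,"y": 0.05,"z": -0.45,"yaw": 0,"hand": -0.35},
  {"x": 0.3,"y": 0.05,"z": -0.45,"yaw": 0,"hand": -0.35},
])

```text
clock: 27.88
position: [0.5666, -0.2497, 0.0737]
ee_rot: [0.256, -3.122, -0.003]
force: [-12.8, -1.5, 1.3]
width: 0.324
gripper_force: 6.6
```

```bash
python3 - <<'E'
from h import *
s=st();d=np.array(s["position"])+[0,0,.0385]-O;print("XYZ",d@eX,d@eY,d[2],s["ft_torque"]);cs()
E
```

```text
t 27.88 p [ 0.5666 -0.2497  0.0737] yaw 99.36 down [-0.009  0.001 -1.   ] F [-12.8  -1.5   1.3] w 0.324 6.6 j [ 0.12  0.55  0.31  1.73 -0.2   0.91  2.25]
XYZ -0.05322634853084227 0.00020300556040695142 0.041563219736664436 [-0.35259491  3.01104786 -0.01275925]
side 0.59 [230.8 208.1 257.  233.5] 225 244.4 220.7
top 0.31 [233.2 151.2 249.7 163.2] 96 239.7 156.3
```

Request:
apply_moves([
  {"x": 0,"y": 0,"z": 0.5,"yaw": 0,"hand": -0.35},
  {"x": 0,"y": 0,"z": 1.2,"yaw": 0,"hand": -0.35},
  {"x": 0.1,"y": 0,"z": 1.5,"yaw": 0,"hand": -0.35},
  {"x": 0.1,"y": 0,"z": 1.5,"yaw": 0,"hand": -0.35},
])

```text
clock: 28.58
position: [0.5667, -0.2499, 0.0889]
ee_rot: [0.255, -3.121, -0.003]
force: [-17.7, -1.0, 4.1]
width: 0.326
gripper_force: 8.6
```

```bash
python3 - <<'E'
from h import *
s=st();d=np.array(s["position"])+[0,0,.0385]-O;print("XYZ",d@eX,d@eY,d[2],s["ft_torque"]);cs()
E
```

```text
t 28.57 p [ 0.5667 -0.2499  0.0889] yaw 99.34 down [-0.011  0.001 -1.   ] F [-17.7  -1.    4.1] w 0.326 8.6 j [ 0.11  0.54  0.32  1.71 -0.2   0.94  2.24]
XYZ -0.053217972119703846 6.521172384855562e-05 0.05677227649898395 [-0.2326827   3.87721186  0.00749039]
side 0.78 [233.5 207.4 260.1 231.1] 346 245.7 217.0
```

Request:
apply_moves([
  {"x": 0.1,"y": 0,"z": 0.4,"yaw": 0,"hand": -0.35},
  {"x": 0.1,"y": 0,"z": 0.4,"yaw": 0,"hand": -0.35},
])

```text
clock: 29.02
position: [0.568, -0.2498, 0.0931]
ee_rot: [0.255, -3.121, -0.003]
force: [-17.3, -1.1, 7.3]
width: 0.324
gripper_force: 9.0
```

Request:
apply_moves([
  {"x": 0,"y": 0,"z": -0.3,"yaw": 0,"hand": -0.35},
  {"x": 0,"y": 0,"z": -0.3,"yaw": 0,"hand": -0.35},
])

```text
clock: 29.28
position: [0.567, -0.2498, 0.0894]
ee_rot: [0.255, -3.12, -0.004]
force: [-18.2, -0.2, 4.9]
width: 0.323
gripper_force: 9.0
```

Request:
apply_moves([
  {"x": -0.2,"y": 0,"z": 0.5,"yaw": 0,"hand": -0.35},
  {"x": -0.3,"y": 0,"z": 0.8,"yaw": 0,"hand": -0.35},
  {"x": -0.3,"y": 0,"z": 0.8,"yaw": 0,"hand": -0.35},
])

```text
clock: 29.65
position: [0.5699, -0.2497, 0.0994]
ee_rot: [0.258, -3.129, 0.0]
force: [-6.1, -1.4, 3.1]
width: 0.323
gripper_force: 3.8
```

```bash
python3 - <<'E'
from h import *
s=st();d=np.array(s["position"])+[0,0,.0385]-O;print("XYZ",d@eX,d@eY,d[2],s["ft_torque"]);cs()
get_image("wrist")
for r in silhouettes("long_cartridge_center","wrist")[:2]:
    ys,xs=np.nonzero(r["mask"]);print(r["p"],np.round(r["rect"]))
    for c in range(100,420,20):
        y=ys[xs==c]
        if len(y): print(c,y.min(),y.max(),end="; ")
E
```

```text
t 29.65 p [ 0.5699 -0.2497  0.0994] yaw 99.43 down [-0.002 -0.    -1.   ] F [-6.1 -1.4  3.1] w 0.323 3.8 j [ 0.11  0.52  0.32  1.7  -0.19  0.95  2.24]
XYZ -0.05003702429444092 -0.00029995341460904576 0.06731647563555324 [-0.34111812  1.55122803 -0.06007333]
side 0.67 [232.2 203.9 259.1 229.6] 358 244.1 214.1
0.58 [140. 221. 388. 267.]
140 237 238; 160 221 239; 180 226 238; 200 230 235; 240 230 265; 260 230 265; 280 230 265; 320 232 232; 340 231 238; 360 222 238; 380 222 238; 0.42 [ 58.   0. 199.  48.]
100 0 45; 120 0 28; 140 0 19; 160 0 12; 180 0 11;
```

Request:
apply_moves([
  {"x": 0.1,"y": 0,"z": -0.3,"yaw": 0,"hand": -0.35},
  {"x": 0.2,"y": 0.03,"z": -0.6,"yaw": 0,"hand": -0.35},
  {"x": 0.2,"y": 0.03,"z": -0.6,"yaw": 0,"hand": -0.35},
])

```text
clock: 30.32
position: [0.5678, -0.2502, 0.0921]
ee_rot: [0.255, -3.123, -0.001]
force: [-15.5, -2.8, 6.5]
width: 0.325
gripper_force: 8.1
```

```bash
python3 - <<'E'
from h import *
s=st();d=np.array(s["position"])+[0,0,.0385]-O;print("XYZ",d@eX,d@eY,d[2],s["ft_torque"]);cs()
def edge(X,Z):
    a=np.radians(np.arange(0,360,3));return proj("wrist",[L2W(X+18*np.cos(t),0,Z+18*np.sin(t)) for t in a])[:,1].min()
get_image("wrist")
for r in silhouettes("long_cartridge_center","wrist")[:1]:
    ys,xs=np.nonzero(r["mask"]);print(r["p"],np.round(r["rect"]),[(c,ys[xs==c].min(),ys[xs==c].max()) for c in(240,260,280) if (xs==c).any()])
for Z in(36,42,48,54): print(Z,[(X,round(edge(X,Z))) for X in range(-45,-19,5)])
E
```

```text
t 30.32 p [ 0.5678 -0.2502  0.0921] yaw 99.34 down [-0.009  0.    -1.   ] F [-15.5  -2.8   6.5] w 0.325 8.1 j [ 0.11  0.53  0.32  1.71 -0.2   0.94  2.24]
XYZ -0.052155000856241474 -0.00044300392710705684 0.05998776413014836 [-0.56254032  3.54424808 -0.07034114]
side 0.71 [233.9 205.3 257.1 229.5] 218 246.0 216.7
top 0.24 [317.3 217.  359.6 247.7] 671 339.3 232.3
0.94 [147. 226. 386. 295.] [(240, np.int64(238), np.int64(295)), (260, np.int64(238), np.int64(294)), (280, np.int64(238), np.int64(295))]
36 [(-45, 207), (-40, 214), (-35, 221), (-30, 227), (-25, 234), (-20, 241)]
42 [(-45, 210), (-40, 217), (-35, 224), (-30, 231), (-25, 238), (-20, 244)]
48 [(-45, 213), (-40, 221), (-35, 228), (-30, 235), (-25, 242), (-20, 249)]
54 [(-45, 217), (-40, 224), (-35, 232), (-30, 239), (-25, 246), (-20, 253)]
```

Request:
apply_moves([
  {"x": -0.4,"y": -0.06,"z": 0,"yaw": 0,"hand": -0.35},
  {"x": -0.7,"y": -0.1,"z": -0.2,"yaw": 0,"hand": -0.35},
  {"x": -0.7,"y": -0.1,"z": -0.3,"yaw": 0,"hand": -0.35},
])

```text
clock: 31.0
position: [0.5656, -0.2503, 0.0904]
ee_rot: [0.259, -3.13, 0.001]
force: [-6.4, -2.5, 8.2]
width: 0.323
gripper_force: 5.1
```

Request:
apply_moves([
  {"x": 0.12,"y": 0.02,"z": -0.25,"yaw": 0,"hand": -0.35},
  {"x": 0.22,"y": 0.03,"z": -0.45,"yaw": 0,"hand": -0.35},
])

```text
clock: 31.25
position: [0.566, -0.2504, 0.0863]
ee_rot: [0.257, -3.128, -0.0]
force: [-14.4, -1.7, 12.6]
width: 0.325
gripper_force: 9.6
```

Request:
apply_moves([
  {"x": 0.3,"y": 0.05,"z": -0.1,"yaw": 0,"hand": -0.35},
  {"x": 0.5,"y": 0.08,"z": -0.1,"yaw": 0,"hand": -0.35},
])

```text
clock: 31.5
position: [0.5679, -0.2498, 0.0835]
ee_rot: [0.255, -3.122, -0.002]
force: [-18.5, -4.3, 1.5]
width: 0.323
gripper_force: 9.0
```

```bash
cat >> h.py <<'E'
def ax():
    s=st();d=np.array(s["position"])+[0,0,.0385]-O;print("edge",((d@eX)*1000+9.5).round(1),(d[2]*1000).round(1))
    def edge(X,Z):
        a=np.radians(np.arange(0,360,3));return proj("wrist",[L2W(X+18*np.cos(t),0,Z+18*np.sin(t)) for t in a])[:,1].min()
    get_image("wrist")
    for r in silhouettes("long_cartridge_center","wrist")[:1]:
        ys,xs=np.nonzero(r["mask"]);e=[ys[xs==c].min() for c in(240,260,280) if (xs==c).any()];print(r["p"],e)
        xs=np.arange(-50,-10,.5)
        print("wrist axis X for Z:",[(Z,xs[np.argmin([abs(edge(X,Z)-np.median(e)) for X in xs])]) for Z in(26,32,38,44,50)])
    get_image("side")
    for r in silhouettes("long_cartridge_center","side")[:1]:
        ys,xs=np.nonzero(r["mask"]);print("side",round(r["p"],2),np.round(r["rect"],1),xs.mean().round(1),ys.mean().round(1))
E
python3 -c "
from h import *
ax()"
```

```text
t 31.5 p [ 0.5679 -0.2498  0.0835] yaw 99.35 down [-0.009  0.    -1.   ] F [-18.5  -4.3   1.5] w 0.323 9.0 j [ 0.11  0.54  0.32  1.71 -0.2   0.93  2.24]
edge -42.5 51.4
0.7 [np.int64(244), np.int64(244), np.int64(245)]
wrist axis X for Z: [(26, np.float64(-17.0)), (32, np.float64(-20.0)), (38, np.float64(-23.0)), (44, np.float64(-26.0)), (50, np.float64(-29.0))]
side 0.52 [231.5 206.3 255.2 230.9] 243.7 218.8
```

Request:
apply_moves([
  {"x": -1,"y": -0.16,"z": 0.8,"yaw": 0,"hand": -0.35},
  {"x": -1,"y": -0.16,"z": 2.4,"yaw": 0,"hand": -0.35},
  {"x": 0,"y": 0,"z": 2.4,"yaw": 0,"hand": -0.35},
  {"x": 0,"y": 0,"z": 1.7,"yaw": 0,"hand": -0.35},
  {"x": 0,"y": 0,"z": 1.3,"yaw": 0,"hand": -0.35},
  {"x": 0,"y": 0,"z": 1.3,"yaw": 0,"hand": -0.35},
])

```text
clock: 32.45
position: [0.5727, -0.2483, 0.0968]
ee_rot: [0.26, -3.129, -0.001]
force: [-0.4, -0.2, 0.3]
width: 0.323
gripper_force: 0.0
```

Request:
apply_moves([
  {"x": 0.2,"y": 0.03,"z": -0.3,"yaw": 0,"hand": -0.35},
  {"x": 0.4,"y": 0.06,"z": -0.6,"yaw": 0,"hand": -0.35},
])

```text
clock: 32.7
position: [0.5771, -0.2481, 0.0918]
ee_rot: [0.26, -3.13, 0.0]
force: [-9.2, 0.1, 12.9]
width: 0.326
gripper_force: 7.3
```

Request:
apply_moves([
  {"x": 0.15,"y": 0.02,"z": -0.25,"yaw": 0,"hand": -0.35},
  {"x": 0.3,"y": 0.05,"z": -0.5,"yaw": 0,"hand": -0.35},
])

```text
clock: 32.95
position: [0.5808, -0.2478, 0.0882]
ee_rot: [-0.259, 3.129, -0.0]
force: [-3.1, 2.0, 13.9]
width: 0.326
gripper_force: 7.1
```

Request:
apply_moves([
  {"x": 0.15,"y": 0.02,"z": -0.25,"yaw": 0,"hand": -0.35},
  {"x": 0.3,"y": 0.05,"z": -0.5,"yaw": 0,"hand": -0.35},
])

```text
clock: 33.2
position: [0.5862, -0.2469, 0.084]
ee_rot: [-0.26, 3.125, -0.001]
force: [2.7, 2.6, 14.3]
width: 0.322
gripper_force: 7.1
```

```bash
python3 -c "
from h import *
ax()"
```

```text
t 33.2 p [ 0.5862 -0.2469  0.084 ] yaw 99.52 down [ 0.006 -0.    -1.   ] F [ 2.7  2.6 14.3] w 0.322 7.1 j [ 0.11  0.56  0.31  1.69 -0.21  0.93  2.24]
edge -24.0 51.9
0.91 [np.int64(208), np.int64(208), np.int64(208)]
wrist axis X for Z: [(26, np.float64(-24.5)), (32, np.float64(-27.0)), (38, np.float64(-29.0)), (44, np.float64(-31.5)), (50, np.float64(-33.5))]
side 0.74 [232.1 211.1 257.6 234. ] 244.2 223.2
```

Request:
apply_moves([
  {"x": 0,"y": 0,"z": -0.3,"yaw": 0,"hand": -0.35},
  {"x": 0.1,"y": 0,"z": -0.6,"yaw": 0,"hand": -0.35},
])

```text
clock: 33.65
position: [0.5911, -0.2462, 0.0795]
ee_rot: [-0.262, 3.119, -0.003]
force: [10.5, 4.8, 16.0]
width: 0.323
gripper_force: 8.5
```

Request:
apply_moves([
  {"x": 0,"y": 0,"z": -0.3,"yaw": 0,"hand": -0.35},
  {"x": 0,"y": 0,"z": -0.5,"yaw": 0,"hand": -0.35},
])

```text
clock: 33.9
position: [0.5869, -0.2471, 0.0729]
ee_rot: [-0.26, 3.126, -0.002]
force: [-0.6, 3.2, 25.2]
width: 0.322
gripper_force: 12.0
```

```bash
python3 -c "
from h import *
ax()"
```

```text
t 33.9 p [ 0.5869 -0.2471  0.0729] yaw 99.52 down [ 0.005 -0.001 -1.   ] F [-0.6  3.2 25.2] w 0.322 12.0 j [ 0.11  0.57  0.31  1.69 -0.21  0.91  2.24]
edge -23.3 40.8
0.84 [np.int64(223), np.int64(224), np.int64(224)]
wrist axis X for Z: [(26, np.float64(-17.5)), (32, np.float64(-20.0)), (38, np.float64(-22.5)), (44, np.float64(-25.0)), (50, np.float64(-28.0))]
side 0.85 [228.9 216.4 255.9 240.3] 244.3 227.5
```

Request:
apply_moves([
  {"x": 0,"y": 0,"z": 1,"yaw": 0,"hand": -1},
  {"x": 0,"y": 0,"z": 1.2,"yaw": 0,"hand": -1},
  {"x": 0.3,"y": -1.8,"z": 1.2,"yaw": 0,"hand": -1},
  {"x": 0.3,"y": -1.8,"z": 0.8,"yaw": 0,"hand": -1},
  {"x": 0.3,"y": -1.8,"z": 0.3,"yaw": 0,"hand": -1},
  {"x": 0.3,"y": -1.8,"z": 0,"yaw": 0,"hand": -1},
  {"x": 0.3,"y": -1.8,"z": 0,"yaw": 0,"hand": -1},
])

```text
clock: 34.98
position: [0.5873, -0.2655, 0.0718]
ee_rot: [-0.259, 3.13, -0.001]
force: [-2.8, -0.3, 13.3]
width: 0.007
gripper_force: 6.7
```

Request:
apply_moves([
  {"x": 0,"y": 0,"z": 1,"yaw": 0,"hand": -1},
  {"x": -0.3,"y": 1.8,"z": 1.2,"yaw": 0,"hand": -1},
  {"x": -0.6,"y": 3.6,"z": 1.2,"yaw": 0,"hand": -1},
  {"x": -0.6,"y": 3.6,"z": 0.8,"yaw": 0,"hand": -1},
  {"x": -0.6,"y": 3.6,"z": 0.3,"yaw": 0,"hand": -1},
  {"x": -0.6,"y": 3.6,"z": 0,"yaw": 0,"hand": -1},
  {"x": -0.6,"y": 3.6,"z": 0,"yaw": 0,"hand": -1},
])

```text
clock: 35.85
position: [0.5817, -0.229, 0.0718]
ee_rot: [-0.259, 3.13, 0.001]
force: [-3.4, 3.9, 14.0]
width: 0.001
gripper_force: 7.1
```

Request:
apply_moves([
  {"x": 0,"y": 0,"z": 4,"yaw": 0,"hand": -1},
  {"x": 0,"y": 0,"z": 8.8,"yaw": 0,"hand": -0.5},
  {"x": -3,"y": 3,"z": 10,"yaw": 0,"hand": -0.3},
  {"x": -6,"y": 7,"z": 10,"yaw": 0,"hand": -0.3},
  {"x": -6,"y": 7,"z": 10,"yaw": 0,"hand": -0.3},
])

```text
clock: 36.48
position: [0.5195, -0.1564, 0.1706]
ee_rot: [0.264, -3.129, -0.003]
force: [0.6, 0.2, -0.4]
width: 0.341
gripper_force: 0.0
```

```bash
cat > post.py <<'E'
from h import *
from scipy.optimize import least_squares
s=st();obs={}
for n in("top","side","wrist"):
    im=get_image(n)
    R=[r for r in silhouettes("keeper_post",n)]
    for r in R[:1]:
        m=r["mask"]&(im.max(2)<(75));k,l,stt,c=cv2.connectedComponentsWithStats(m.astype(np.uint8))
        if k<2: print(n,"none",r["rect"]);continue
        i=1+np.argmax(stt[1:,4]);obs[n]=c[i];print(n,round(r["p"],2),np.round(r["rect"]),stt[i].tolist(),c[i].round(1))
w=np.load("v.npy");th=w[4]
g=L2W(*[(42-64*np.sin(th))*.819-86*.574,66+64*np.cos(th),(42-64*np.sin(th))*.574+86*.819])
print("guess",g,{n:proj(n,g)[0].round(1).tolist() for n in("top","side","wrist")})
f=lambda p,N:np.concatenate([proj(n,p)[0]-obs[n] for n in N])
for N in(list(obs),["top","side"],["side","wrist"],["top","wrist"]):
    if all(n in obs for n in N):
        p=least_squares(f,g,args=(N,)).x;d=p-O;print(N,p.round(4),"XYZ",(d@eX*1000).round(1),(d@eY*1000).round(1),(d[2]*1000).round(1),f(p,N).round(1))
ax()
E
python3 post.py
```

```text
t 36.48 p [ 0.5195 -0.1564  0.1706] yaw 99.63 down [-0.001  0.002 -1.   ] F [ 0.6  0.2 -0.4] w 0.341 0.0 j [-0.06  0.32  0.34  1.82 -0.12  1.02  2.06]
side 0.52 [240. 208. 272. 225.] [266, 206, 7, 15, 59] [269.3 213.9]
wrist 0.6 [225. 293. 296. 306.] [227, 293, 2, 5, 5] [227.2 295. ]
guess [ 0.58094197 -0.11591589  0.16343479] {'top': [234.1, 160.9], 'side': [269.8, 212.4], 'wrist': [303.2, 289.5]}
['side', 'wrist'] [ 0.5921 -0.1698  0.1644] XYZ -15.2 75.0 93.8 [-21.   -7.    6.9  -2.4]
['side', 'wrist'] [ 0.5921 -0.1698  0.1644] XYZ -15.2 75.0 93.8 [-21.   -7.    6.9  -2.4]
t 36.77 p [ 0.5217 -0.1602  0.1706] yaw 99.4 down [-0.    -0.001 -1.   ] F [-0.7  0.   0.7] w 0.35 0.0 j [-0.06  0.33  0.34  1.81 -0.12  1.02  2.06]
edge -73.5 138.5
0.58 [np.int64(226)]
wrist axis X for Z: [(26, np.float64(-23.0)), (32, np.float64(-26.0)), (38, np.float64(-28.5)), (44, np.float64(-31.0)), (50, np.float64(-33.5))]
side 0.86 [230.4 214.4 255.  240.2] 244.0 227.5
```

Request:
apply_moves([
  {"x": 2.5,"y": 2.2,"z": 0,"yaw": 0,"hand": 0.1},
  {"x": 5.5,"y": 4.4,"z": 0,"yaw": 0,"hand": 0.1},
  {"x": 5.5,"y": 4.4,"z": -1,"yaw": 0,"hand": 0.1},
  {"x": 5.5,"y": 4.4,"z": -3.5,"yaw": 0,"hand": 0.1},
  {"x": 5.5,"y": 4.4,"z": -5.6,"yaw": 0,"hand": 0.1},
  {"x": 5.5,"y": 4.4,"z": -5.6,"yaw": 0,"hand": -0.5},
  {"x": 5.5,"y": 4.4,"z": -5.6,"yaw": 0,"hand": -1},
  {"x": 5.5,"y": 4.4,"z": -5.6,"yaw": 0,"hand": -1},
  {"x": 5.5,"y": 4.4,"z": -5.6,"yaw": 0,"hand": -1},
], newtons=8)

```text
clock: 38.1
position: [0.577, -0.1159, 0.1156]
ee_rot: [-0.26, 3.129, -0.002]
force: [2.7, -14.9, -2.3]
width: 0.169
gripper_force: 7.8
```

Request:
apply_moves([
  {"x": 0,"y": -0.4,"z": 0,"yaw": 0,"hand": -1},
  {"x": -0.6,"y": -0.65,"z": -0.45,"yaw": 0,"hand": -1},
  {"x": -1.2,"y": -0.9,"z": -0.9,"yaw": 0,"hand": -1},
  {"x": -1.85,"y": -1.4,"z": -1.4,"yaw": 0,"hand": -1},
  {"x": -2.5,"y": -1.9,"z": -1.9,"yaw": 0,"hand": -1},
  {"x": -2.5,"y": -1.9,"z": -1.9,"yaw": 0,"hand": -1},
])

```text
clock: 38.85
position: [0.5491, -0.1324, 0.0949]
ee_rot: [0.261, -3.127, -0.004]
force: [-3.3, 3.2, -3.9]
width: 0.151
gripper_force: 8.0
```

Request:
apply_moves([
  {"x": -0.5,"y": -0.7,"z": -0.4,"yaw": 0,"hand": -1},
  {"x": -0.9,"y": -1.45,"z": -0.8,"yaw": 0,"hand": -1},
  {"x": -1.2,"y": -2.3,"z": -1.1,"yaw": 0,"hand": -1},
  {"x": -1.4,"y": -3.2,"z": -1.35,"yaw": 0,"hand": -1},
  {"x": -1.5,"y": -3.8,"z": -1.45,"yaw": 0,"hand": -1},
  {"x": -1.5,"y": -4.5,"z": -1.55,"yaw": 0,"hand": -1},
  {"x": -1.4,"y": -5.2,"z": -1.6,"yaw": 0,"hand": -1},
  {"x": -1.35,"y": -5.8,"z": -1.6,"yaw": 0,"hand": -1},
  {"x": -1.35,"y": -5.8,"z": -1.6,"yaw": 0,"hand": -1},
])

```text
clock: 39.98
position: [0.5368, -0.1898, 0.0795]
ee_rot: [0.261, -3.128, -0.005]
force: [-4.6, 6.2, 1.2]
width: 0.147
gripper_force: 8.0
```

Request:
apply_moves([
  {"x": 0,"y": -0.3,"z": 0,"yaw": 0,"hand": -1},
  {"x": 0,"y": -0.5,"z": 0,"yaw": 0,"hand": -1},
  {"x": 0,"y": -0.5,"z": 0,"yaw": 0,"hand": -1},
])

```text
clock: 40.35
position: [0.5371, -0.192, 0.0794]
ee_rot: [0.265, -3.128, -0.01]
force: [-4.9, 15.2, 3.4]
width: 0.193
gripper_force: 8.0
```

Request:
apply_moves([
  {"x": 0,"y": 0.5,"z": 0,"yaw": 0,"hand": -0.6},
  {"x": 0,"y": 0.5,"z": 0,"yaw": 0,"hand": 0},
  {"x": 0,"y": 0.5,"z": 0,"yaw": 0,"hand": 0},
  {"x": 0,"y": 0.5,"z": 0,"yaw": 0,"hand": 0},
  {"x": 0,"y": 0.5,"z": 3,"yaw": 0,"hand": 0},
  {"x": 0,"y": 0.5,"z": 8,"yaw": 0,"hand": 0},
  {"x": -6,"y": 0.5,"z": 12,"yaw": 0,"hand": 0},
  {"x": -11,"y": 0.5,"z": 14,"yaw": 0,"hand": 0},
  {"x": -11,"y": 0.5,"z": 14,"yaw": 0,"hand": 0},
])

```text
clock: 41.48
position: [0.4254, -0.1933, 0.2221]
ee_rot: [-0.254, 3.128, -0.0]
force: [0.2, 1.1, -0.6]
width: 0.498
gripper_force: 0.0
```

```bash
python3 - <<'E'
from h import *
st()
for n in("top","side"):
    im=get_image(n);cv2.imwrite(f"pics/end_{n}.png",im)
    for q in("keeper_post","long_cartridge_center","short_cartridge_center","bottle_middle","tape_middle"):
        R=silhouettes(q,n)[:1]
        for r in R:
            ys,xs=np.nonzero(r["mask"]);print(n,q,round(r["p"],2),np.round(r["rect"]),xs.mean().round(1),ys.mean().round(1))
            if q=="keeper_post":
                m=r["mask"]&(im.max(2)<75);print("  dark",m.sum(),[a.mean().round(1) for a in np.nonzero(m)[::-1]] if m.any() else "")
    for th in(1.3,1.57,1.6):
        px,py=42-64*np.sin(th),66+64*np.cos(th);print(n,th,proj(n,L2W(px*.819-86*.574,py,px*.574+86*.819-2)).round(1))
E
```

```text
t 41.48 p [ 0.4254 -0.1933  0.2221] yaw 99.3 down [ 0.003  0.    -1.   ] F [ 0.2  1.1 -0.6] w 0.498 0.0 j [-0.    0.14  0.36  1.91 -0.06  1.1   2.11]
top long_cartridge_center 0.95 [276. 145. 321. 167.] 301.3 156.7
top short_cartridge_center 0.7 [317. 217. 359. 249.] 339.8 232.7
top 1.3 [[257.1 181. ]]
top 1.57 [[264.3 180.9]]
top 1.6 [[265.1 180.7]]
side keeper_post 0.67 [241. 198. 254. 220.] 251.6 209.6
  dark 54 [np.float64(253.8), np.float64(207.0)]
side long_cartridge_center 0.5 [227. 216. 257. 238.] 243.4 227.8
side bottle_middle 0.85 [278. 186. 294. 224.] 284.7 204.9
side tape_middle 0.78 [253. 209. 268. 231.] 262.2 221.0
side 1.3 [[260.3 208.9]]
side 1.57 [[254.6 207.3]]
side 1.6 [[253.9 207.1]]
```

```bash
python3 -c "
from cell import *
print(sign_off())"
```

```text
the job is handed in; nothing more can be done
None
```

I handed the job in at about 41.5 s. The long cartridge sits level in both clips, the keeper is swung across its left cap to the stop, and the gripper is clear; the sign-off returned no verdict. The short cartridge, bottle and tape still read at about their starting places, and I had no picture views left, so this end check is from measurements only.

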